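Prop open the lid of the vaccine cool box

ROBOT

A 7-joint arm with a two-finger parallel gripper is mounted at the origin on the work surface. World frame = base frame: x ahead of the robot, y to its left, z up, the work surface at z = 0. Lengths are in m, angles in rad, forces in N, time in s.
With the tool pointing down it reaches from about 0.425 to 0.925 m from the base axis. Payload 6.8 kg.
Tool frame: the origin (TCP) lies at the very end of the fingers, on their centre line; the grasp point (between the pads) lies 19 mm behind it (tcp_to_grasp is the distance from the TCP to the grasp point, in m); z points along the fingers, y is the direction in which the jaws open and shut (so a half turn about z gives the same grasp; the last joint's range is limited). The gripper opens to 85 mm and grips with 20 to 120 N. Pads are 22 mm wide; open, the fingers measure 114 mm over their backs; the gripper's body (76 mm by 85 mm) begins 54 mm behind the grasp point. The pads swing forward as they close: fully open they stand 13 mm farther back than shut.
Start: joints at [1.056, 0.477, 0.022, 1.555, -0.011, 1.109, -0.083], TCP at [0.267, -0.62, 0.231] pointing down, gripper open.
Joint ranges: [-2.96, 2.96], [-0.34, 2.1], [-1.41, 1.46], [0.24, 2.44], [-1.37, 4.51], [0.17, 1.92], [-2.96, 2.96]. Speed limits (rad/s): [2.39, 2.39, 3.14, 3.14, 3.14, 3.14, 3.14].

INTERFACE

Orientations are given as a unit quaternion [w, x, y, z].
In Python, from station import * gives the robot as it stands.
- The arm moves only by the tool apply_moves, never from a script. Its argument "increments" is one flat list of numbers, 5 for each row, row after row: the finger opening in mm, from 0 to 85.4, then the shift along the tool's x, y, z in mm, then the turn about the tool's z in degrees. In form: [claw, tx, ty, tz, roll, claw, tx, ty, tz, roll, ...]. A call has 1 to 12 rows; each row shifts and turns the pose as measured when the row begins, along the tool's axes as they then stand; what a row does not reach is not made up. A row lasts 1/8 s, in which the tool goes at most 62.5 mm and 10.7 degrees, less where a joint would pass 70% of its speed; a pose out of reach is approached as far as the arm can. A call with a gripper value outside its range is refused whole. The fingers move at their own pace and stop on an object; "squeeze" is the grip in N (left out, the last holds). Time passes only in rows, so rows that do not move let the fingers close. It gives the time, the measured TCP pose, the force and the opening at its end, in the units of the state.
- get_obs(): the state, without advancing time (a new reading comes with each control period).
- read_camera(name): name is "scene" or "side" or "wrist"; returns (picture, depth): 420x560x3 uint8, blue, green, red; 420x560 float32, m along the optical axis (not along the pixel's ray), 0 where there is no reading.
- get_calibration(name): a dict with "mtx" (3x3 intrinsics, pixels), "camera_from_world" (4x4, takes a point from world to camera coordinates); the wrist camera has in their place "T_tool_cam" (4x4, takes a point from camera to tool coordinates, whose origin is the TCP and whose axes are the flange's). Camera axes: x right, y down, z forward; pixel columns grow to the right and rows downward; lengths in m; the calibration is good to about 2 mm. A picture is of the moment at which its call begins: read the wrist's pose just before it. get_calibration takes no time and is no camera call.
- hand_in(): hands the job in, once; it reports no verdict.
Trained networks look in the newest picture that a camera, given by its name, has taken for a name from the list of things; names that differ only in an ending like _2 or _b are one class to them, and where a whole thing is asked for, a point or a joint stands for the part that bears it (a point fixed in the world has none). Each returns a list of dicts, best first, with "p" (0 to 1); they miss things now and then, are a little off and sometimes report something else, mostly with a low value. They report only what shows in the picture. A call takes as long as a camera call.
- outline_of(camera, thing): "pixels" (420x560 bool, what is visible of it) and "extent" ([centre column, centre row, width, height] in pixels, round what is visible of it).
The state is a dict: "t": time; "q": joint angles; "joint_vel": joint speeds; "joint_torque": joint torques, N m; "eef_pos": TCP position; "tool_rot": TCP orientation; "contact_force": force on the tool from outside, world axes, zero at the start; "torque": the same for the moment, N m; "gripper_width": opening from 0.0 (shut) to 1.0 (fully open).
Only numpy, scipy, OpenCV 4.12 (cv2) and the standard library are available. Lean on these libraries where they do the work, as an engineer would, in place of code of your own. Each camera call takes 0.05 s, during which the arm holds its last target.

TASK

Prop the cool box open: swing its lid right back past upright until it rests on its stop, swing the prop rod up out of its clip and right over past upright onto its own stop, then bring the lid gently back down (never let it drop) onto the rod and press until the rod's end snaps behind the sprung catch into the lid's slot. Leave the lid standing on the rod, and do not disturb the bottle, tape and jar beside the box.

Things in the scene. Friction and masses are not known exactly. Their poses are not given: they have to be found in the camera images.
- coolbox: White open-topped cool box fixed to the bench, 180 (its x) x 240 (its y) x 110 mm high, walls 12 mm. Origin: centre of its underside; x points from its front (towards the robot) to the hinge side, z up; turned by up to 0.25 rad about the vertical. It carries the lid and, 42 mm outside its -y wall, the prop rod
- lid (a joint): Hinge of the lid, rad, about the box's y axis: 0 shut (lid level), grows as its front edge rises, 1.571 upright, 1.8 leaning back on its stop, where it stays by its weight; anywhere short of upright it falls shut. Freely turning. Propped with the rod end in the slot it reads about 1.04; resting on the rod end merely at the catch, about 1.25 (not done)
- lid_hinge (a point): Point on the lid's hinge line, mid width, at the level of the lid's underside (110.5 mm above the bench). The lid slab (180 x 244 x 12 mm, 0.35 to 0.7 kg) runs from here towards the box's front
- lid_tab (a point): Centre of the free part of the grip tab that sticks out of the middle of the lid's front edge, in the lid's plane, 208 mm from the hinge line and 7 mm above the underside's plane. Tab 44 mm wide (box y), 14 mm thick, sticking out 50 mm from the lid's edge (180 to 230 mm from the hinge line), clear on all sides. Axes as the lid's: -x away from the hinge, z out of the lid's top
- rod (a joint): Pivot of the prop rod, rad, about the box's y axis: 0 lying level in its clip and pointing to the box's front, grows as its tip swings up, 1.571 upright, 2.1 leaning back (towards the hinge) against its stop. The pivot is a little stiff (0.04 N m, damped): the rod stays at whatever angle it is left. In the slot it reads about 1.73
- rod_pivot (a point): Pivot of the rod: 5 mm behind the middle of the box's length, 42 mm outside the -y wall, 80 mm above the bench
- rod_grip (a point): Middle of the flat-sided black grip on the rod, on its axis, 95 mm from the pivot, 35 mm from the tip's centre. The grip is 40 mm long, 14 mm wide (box y), 20 mm deep; 36 mm clear to the box wall and open to front, top and outside; in the clip this point is 80 mm above the bench. Rod 10 mm thick, 50 g in all. Axes turn with the rod, -x along it towards the tip
- rod_tip (a point): Centre of the black roller across the rod's free end (14 mm thick, 22 mm long in the box's y), 130 mm from the pivot
- slot (a point): Where the roller's centre sits when home in the slot, on the lid: 117 mm from the hinge line, 7 mm under the plane of the underside, against a 22 mm high shoulder. A rail 24 mm wide runs along the lid's -y side, over the rod; as the lid comes down from its stop its underside meets the roller at about 1.41 rad and the roller rides along it away from the hinge. Axes as the lid's: -x away from the hinge, z up out of it
- saline: White bottle, 48 mm across, 110 mm tall, standing on the bench off the box's +y side: leave alone. Origin under its centre
- tape: White tape roll lying flat, 64 mm across, 25 mm tall, same side: leave alone. Origin under its centre
- jar: Amber jar, 60 mm across, 80 mm tall, same side: leave alone. Origin under its centre
- catch_nose (a point): Nose of the sprung steel catch, 4 mm proud of the rail's underside, 106 mm from the hinge line. It holds the roller back; pressed, the roller passes it and snaps home. The lid's own weight is not enough: it takes about 5 to 15 N more, pushed at the tab square to the lid in the closing direction; the force then drops and rises again at the shoulder

How it is judged:
On the way, in this order (a step that is already met when the one before it is completed fails the run):
1. the lid is swung back past upright (value of joint lid above 1.6 rad), for 0.2 s.
2. the rod is swung over onto its stop (value of joint rod above 2 rad), for 0.2 s.
At the end, for the whole second after the job is handed in: The rod's end roller lies home in the lid's slot (within 4 mm along and square to the lid), the lid stands still on it at 0.9 to 1.15 rad, and the bottle, tape and jar are within 30 mm of where they were (x of rod_tip in the frame of slot between -0.004 and 0.004 m and z of rod_tip in the frame of slot between -0.004 and 0.004 m and value of joint lid between 0.9 and 1.15 rad and velocity of joint lid between -0.05 and 0.05 rad/s and distance of each of saline, tape, jar from where it was at the start of the episode below 0.03 m); the robot touches nothing.
It fails at once if the lid is let drop (it falls faster than 1 rad/s out of the fingers' hold before it meets the rod, or faster than 2.5 rad/s at any time) ((velocity of joint lid below -1 rad/s and value of joint lid above 1.38 rad and contact force between the fingers and anything else below 0.05 N) or velocity of joint lid below -2.5 rad/s).
It fails at once if the bottle or jar is knocked over (angle between any of saline, jar's own z axis and vertical above 0.6 rad).
It also fails if it takes over 72 s, if anything falls off the work surface, if the arm or the gripper's body presses on something with over 40 N, if the wrist force passes 120 N, or if a joint passes its speed limit or range.

## Working session

There is one attempt and no reset: what is moved stays moved. The work goes in short steps, Python scripts to look and compute and a tool call to move; the robot and the scene stay as the last step left them, time stands still between calls to the robot, and variables do not carry over. Pictures are saved under pics/ and viewed, and the job is handed in when it is done.

Besides the shell and the picture viewer there is one more tool, called after ">>>" by a JSON object that holds its "fn" and its "kwargs", one argument or row to a line. apply_moves: Moves the arm, as the interface text tells. Its arguments: {"type":"object","properties":{"increments":{"type":"array"},"squeeze":{"type":"number"}},"required":["increments"]}

```bash
ls; mkdir -p pics; python3 - <<'E'
from station import *
import cv2
print(get_obs())
for n in ["scene","side","wrist"]:
    im,d=read_camera(n); cv2.imwrite(f"pics/{n}0.png",im)
    c=get_calibration(n); print(n,{k:(v.tolist() if hasattr(v,'tolist') else v) for k,v in c.items()})
E
```

```text
pics
{'t': 0.0, 'q': array([ 1.05591398,  0.47778973,  0.0223281 ,  1.556428  , -0.01151797,
        1.10929756, -0.083099  ]), 'joint_vel': array([ 0.00119408, -0.00115225, -0.00157318,  0.00138071, -0.0005529 ,
        0.00111212, -0.00042528]), 'joint_torque': array([ 5.14277672e-04, -5.96448576e+01,  1.60779074e+00, -2.81194103e+01,
        1.23992699e-02,  9.48830915e-03,  7.23557918e-06]), 'eef_pos': array([ 0.26683751, -0.61938709,  0.23034234]), 'tool_rot': array([-8.65996092e-04,  9.79384285e-01,  2.02004003e-01, -2.35537649e-04]), 'contact_force': array([-1.00430615, -0.72394776,  0.33396687]), 'torque': array([ 0.02715863, -0.03460049,  0.01966305]), 'gripper_width': 0.9977255360741691}
scene {'mtx': [[423.14893941752916, 0.0, 277.84425633103996], [0.0, 423.14893941752916, 202.79375769924252], [0.0, 0.0, 1.0]], 'camera_from_world': [[-0.7197197724037405, 0.6942373448526084, 0.006161024517760364, 0.3362485177509389], [0.41333376923356135, 0.43560177434926867, -0.799628844774215, -0.1791937752465249], [-0.5578159592753554, -0.5729621306820978, -0.6004629483839494, 1.20280602
[... 188 characters left out ...]
6105917177878, -0.4585601401753241, 0.009685769424788007, 0.5285591011259329], [-0.27094969820003173, 0.5077808487206776, -0.8177682255491588, 0.18424664409866848], [0.3700776639197167, -0.7293018630957248, -0.5754661720317102, 0.6467615985307691], [0.0, 0.0, 0.0, 1.0]]}
wrist {'mtx': [[362.513349493217, 0.0, 278.05877388510964], [0.0, 362.513349493217, 213.2595008942806], [0.0, 0.0, 1.0]], 'T_tool_cam': [[0.000915105327638322, -0.9473505168384432, -0.32019706561455535, 0.08252695299831146], [0.9999992160151294, 0.0005932455338370316, 0.0011027369861723588, 2.5533018047640965e-06], [-0.0008547229746637011, -0.3201978237053918, 0.9473503170121207, -0.14216637512940553], [0.0, 0.0, 0.0, 1.0]]}
```

View pics/scene0.png

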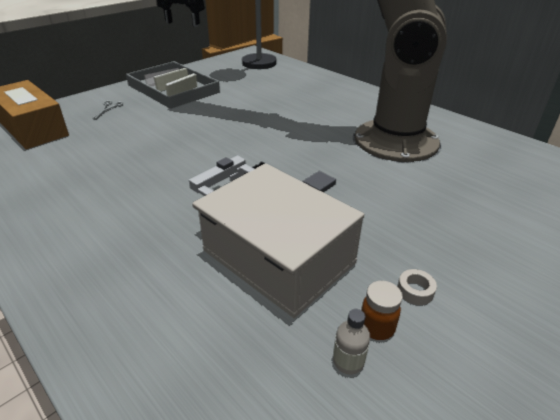

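View pics/side0.png

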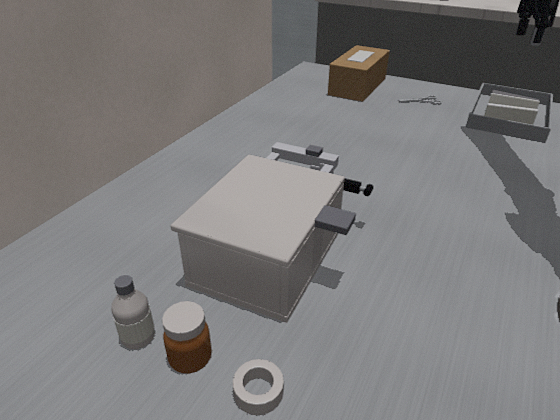

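View pics/wrist0.png

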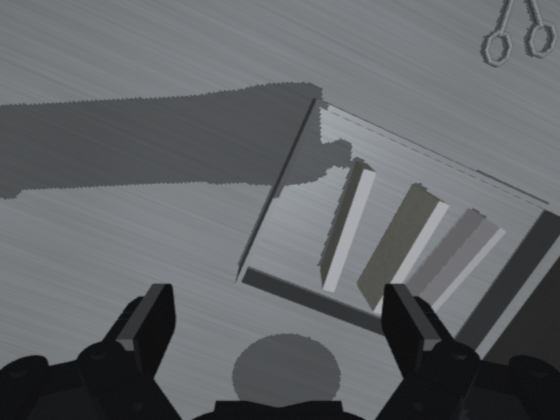

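```bash
cat > h.py <<'E'
from station import *
import numpy as np, cv2
from scipy.spatial.transform import Rotation as R
def cloud(n):
    im,d=read_camera(n); c=get_calibration(n); K=c["mtx"]
    v,u=np.mgrid[0:420,0:560]
    P=np.stack([(u-K[0][2])/K[0][0]*d,(v-K[1][2])/K[1][1]*d,d],-1)
    if n=="wrist":
        o=get_obs(); w,x,y,z=o["tool_rot"]; Rm=R.from_quat([x,y,z,w]).as_matrix(); T=np.array(c["T_tool_cam"])
        P=P@T[:3,:3].T+T[:3,3]; P=P@Rm.T+o["eef_pos"]
    else:
        T=np.linalg.inv(c["camera_from_world"]); P=P@T[:3,:3].T+T[:3,3]
    P[d<=0]=np.nan
    return im,P
E
python3 - <<'E'
from h import *
for n in ["scene","side"]:
    im,P=cloud(n)
    for t in ["lid","lid_tab","rod_grip","rod_tip","saline","jar","tape"]:
        r=outline_of(n,t)
        if not r: print(n,t,None);continue
        r=r[0]; m=r["pixels"]; q=P[m]; q=q[~np.isnan(q[:,0])]
        print(n,t,round(r["p"],2),np.round(r["extent"]),len(q),np.round(np.median(q,0),3), np.round(np.percentile(q,[2,98],axis=0),3).tolist() if len(q) else '')
    Z=P[...,2]; m=(abs(Z-.1225)<.006)&(P[...,0]>.3)&(P[...,0]<1.0)&(abs(P[...,1])<.5)
    m=m.astype(np.uint8); k,l,s,c=cv2.connectedComponentsWithStats(m); i=1+np.argmax(s[1:,4])
    m8=cv2.morphologyEx((l==i).astype(np.uint8),cv2.MORPH_OPEN,np.ones((9,9)))
    q=P[m8>0]; print(s[i], np.median(q[:,2]))
    rect=cv2.minAreaRect(q[:,:2].astype(np.float32)*1000); print(rect, cv2.boxPoints(rect))
E
```

```text
scene lid 0.63 [273. 216. 169. 118.] 11711 [0.584 0.111 0.122] [[0.447, -0.061, 0.089], [0.67, 0.229, 0.13]]
scene lid_tab 0.68 [276. 216. 173. 115.] 11262 [0.585 0.113 0.122] [[0.461, -0.054, 0.113], [0.67, 0.229, 0.13]]
scene rod_grip None
scene rod_tip 0.39 [239. 175.  39.  27.] 12 [ 0.466 -0.064  0.088] [[0.458, -0.071, 0.082], [0.562, -0.055, 0.091]]
scene saline 0.9 [350. 342.  36.  66.] 1814 [0.664 0.351 0.067] [[0.641, 0.325, 0.002], [0.675, 0.367, 0.11]]
scene jar 0.67 [384. 311.  43.  61.] 1849 [0.581 0.345 0.064] [[0.545, 0.314, 0.007], [0.595, 0.365, 0.081]]
scene tape 0.68 [417. 287.  36.  33.] 943 [0.464 0.343 0.023] [[0.43, 0.312, 0.002], [0.487, 0.37, 0.026]]
[  189   160   175   112 10340] 0.12190119632515645
((550.929443359375, 101.11326599121094), (242.29640197753906, 255.34259033203125), 2.852034091949463) [[423.57877  222.59846 ]
 [436.28384  -32.427837]
 [678.28015  -20.371933]
 [665.5751   234.65437 ]]
side lid 0.79 [265. 205. 188. 124.] 13314 [0.559 0.121 0.123] [[0.443, -0.057, 0.113], [0.663, 0.23, 0.132]]
side lid_tab 0.91 [264. 204. 185. 123.] 13219 [0.559
[... 175 characters left out ...]

side rod_tip 0.57 [358. 188.  29.  14.] 320 [ 0.474 -0.053  0.085] [[0.446, -0.159, 0.002], [0.498, -0.049, 0.092]]
side saline 0.75 [134. 311.  39.  75.] 2271 [0.638 0.354 0.064] [[0.626, 0.327, 0.003], [0.665, 0.368, 0.111]]
side jar 0.71 [264. 206. 186. 125.] 13176 [0.559 0.121 0.123] [[0.443, -0.053, 0.114], [0.661, 0.23, 0.132]]
side tape 0.89 [259. 388.  54.  58.] 2002 [0.452 0.345 0.025] [[0.423, 0.312, 0.002], [0.483, 0.371, 0.028]]
[  171   149   185   116 12109] 0.12344666002909369
((549.4332275390625, 91.35682678222656), (240.18255615234375, 278.4111633300781), 3.1550638675689697) [[421.8623   223.74178 ]
 [437.18567  -54.24739 ]
 [677.00415  -41.028122]
 [661.6808   236.96104 ]]
```

```bash
python3 - <<'E'
from h import *
a,_=read_camera("scene"); b,_=read_camera("side")
cv2.imwrite("pics/sc1.png",cv2.resize(a[140:300,170:390],None,fx=3.6,fy=3.6,interpolation=cv2.INTER_CUBIC))
cv2.imwrite("pics/si1.png",cv2.resize(b[130:310,160:390],None,fx=3.3,fy=3.3,interpolation=cv2.INTER_CUBIC))
E
```

```text
(no output)
```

View pics/sc1.png

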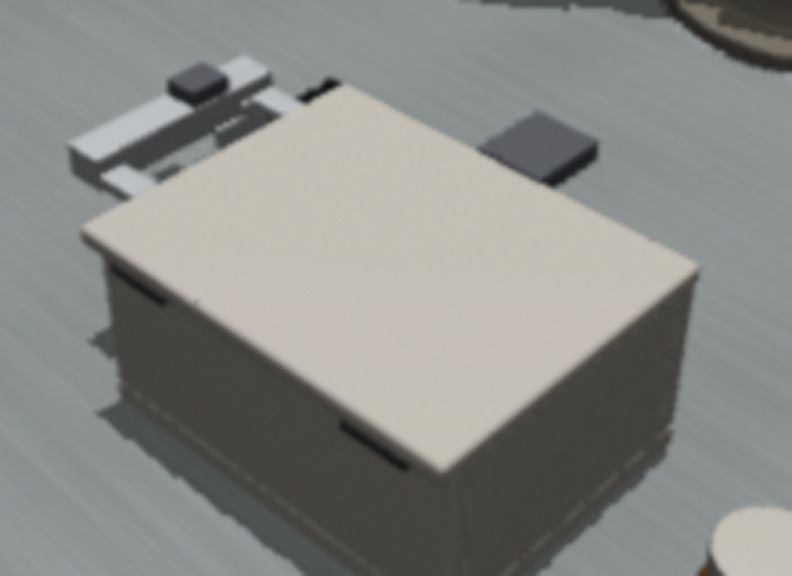

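View pics/si1.png

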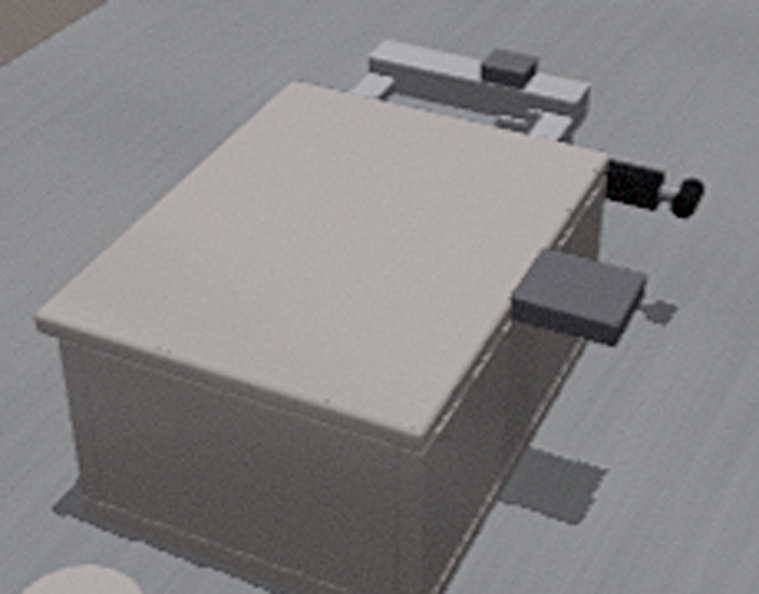

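```bash
cat > fit.py <<'E'
from h import *
from scipy.optimize import least_squares
zt=.1225
L={'hm':(.09,-.122,zt),'fm':(-.09,-.122,zt),'fp':(-.09,.122,zt),'hp':(.09,.122,zt),'tm':(-.14,-.022,.1245),'tp':(-.14,.022,.1245)}
px={'scene':{'hm':(83,228),'fm':(340,85),'fp':(697,268),'hp':(442,468),'tm':(540,112),'tp':(598,148)},
'side':{'hm':(295,84),'fm':(607,155),'fp':(425,436),'hp':(38,320),'tm':(645,273),'tp':(614,325)}}
sc={'scene':(3.6,170,140),'side':(3.3,160,130)}
def proj(n,p):
    c=get_calibration(n); T=np.array(c["camera_from_world"]); q=T[:3,:3]@p+T[:3,3]; q=np.array(c["mtx"])@q; return q[:2]/q[2]
def w(p,s):
    c,si=np.cos(s[2]),np.sin(s[2]); return np.array([s[0]+c*p[0]-si*p[1],s[1]+si*p[0]+c*p[1],p[2]])
def res(s,ns=('scene','side')):
    r=[]
    for n in ns:
        f,a,b=sc[n]
        for k,uv in px[n].items():
            r+=list(proj(n,w(L[k],s))-np.array([(uv[0]+.5)/f-.5+a,(uv[1]+.5)/f-.5+b]))
    return np.array(r)
E
python3 - <<'E'
from fit import *
for ns in [('scene',),('side',),('scene','side')]:
    o=least_squares(res,[.55,.1,.05],args=(ns,)); print(ns,o.x,np.round(o.fun,1))
s=o.x
for k,p in dict(hinge=(.09,0,.1105),tab=(-.118,0,.1175),pivot=(.005,-.162,.08),grip=(-.09,-.162,.08)).items(): print(k,w(p,s))
E
```

```text
('scene',) [0.57728558 0.10958652 0.03555696] [ 0.1 -2.2  0.2  0.   0.4  1.4  0.9  0.2 -1.8  0.8 -0.2 -0.4]
('side',) [0.57122625 0.11002816 0.06402752] [ 0.9 -0.2 -1.  -1.  -1.3  0.4  1.9  1.2 -0.6 -0.2  0.3  0.2]
('scene', 'side') [0.57323423 0.10834962 0.0508622 ] [ 1.2 -2.6  0.1 -0.8  1.2 -0.7  3.7 -1.8 -1.9 -0.5 -0.2 -2.   1.5 -0.9
 -1.  -1.2 -3.6 -0.6  1.1 -0.5 -1.6 -0.4 -1.2 -0.2]
hinge [0.66311784 0.11292525 0.1105    ]
tab [0.45538683 0.10235047 0.1175    ]
pivot [ 0.58646389 -0.05318667  0.08      ]
grip [ 0.49158674 -0.0580165   0.08      ]
```

```bash
cat >> h.py <<'E'
def pose():
    o=get_obs(); w,x,y,z=o["tool_rot"]; return o,R.from_quat([x,y,z,w]).as_matrix()
def delta(tgt,yaw=None):
    o,Rm=pose(); d=Rm.T@(np.array(tgt)-o["eef_pos"])*1000
    cy=np.degrees(np.arctan2(Rm[1,0],Rm[0,0])); r=0 if yaw is None else -(np.degrees(yaw)-cy)
    print("t",round(o["t"],2),"pos",np.round(o["eef_pos"],4),"toolx yaw",round(cy,2),"tilt",np.round(Rm[:,2],3),"F",np.round(o["contact_force"],1),"w",round(o["gripper_width"],3))
    print("delta tool mm",np.round(d,1),"roll deg",round(r,2)); return d,r
E
python3 - <<'E'
from h import *
o,Rm=pose(); print(Rm.round(4))
delta([.455,.05,.35],.05)
E
```

```text
[[ 9.184e-01  3.956e-01 -0.000e+00]
 [ 3.956e-01 -9.184e-01  0.000e+00]
 [-0.000e+00 -1.000e-04 -1.000e+00]]
t 1.05 pos [ 0.267  -0.6199  0.2313] toolx yaw 23.3 tilt [-0.  0. -1.] F [1.  0.  0.4] w 1.003
delta tool mm [ 437.7 -540.9 -118.7] roll deg 20.44
```

>>> {"fn": "apply_moves", "kwargs": {
  "increments": [85,0,0,-40,10.2,85,0,0,-40,10.2],
  "squeeze": 20
}}

```text
t: 1.3
eef_pos: [0.2661, -0.6181, 0.309]
tool_rot: [-0.004, 1.0, 0.02, -0.002]
contact_force: [0.5, -0.9, 0.1]
gripper_width: 0.992
```

```bash
python3 - <<'E'
from h import *
delta([.43,.1,.36],.05)
E
```

```text
t 1.3 pos [ 0.2661 -0.6181  0.309 ] toolx yaw 2.34 tilt [-0.003  0.007 -1.   ] F [ 0.5 -0.9  0.1] w 0.992
delta tool mm [ 193.  -711.2  -46.3] roll deg -0.52
```

>>> {"fn": "apply_moves", "kwargs": {
  "increments": [85,40,-46,-10,0,85,40,-46,-10,0,85,40,-46,-10,0,85,16,-58,-10,0,85,16,-58,0,0,85,10,-60,0,0,85,0,-60,0,0,85,0,-60,0,0,85,0,-60,0,0,85,0,-60,0,0,85,0,-50,0,0,85,0,-40,0,0]
}}

```text
t: 2.8
eef_pos: [0.4084, 0.0468, 0.3555]
tool_rot: [0.002, 1.0, 0.017, 0.004]
contact_force: [1.2, -0.3, -0.3]
gripper_width: 0.994
```

```bash
python3 - <<'E'
from h import *
delta([.42,.1,.36],.05)
im,P=cloud("wrist"); cv2.imwrite("pics/w1.png",im)
E
```

```text
t 2.8 pos [0.4084 0.0468 0.3555] toolx yaw 1.98 tilt [ 0.008 -0.004 -1.   ] F [ 1.2 -0.3 -0.3] w 0.994
delta tool mm [ 13.4 -52.8  -4.6] roll deg -0.89
```

View pics/w1.png

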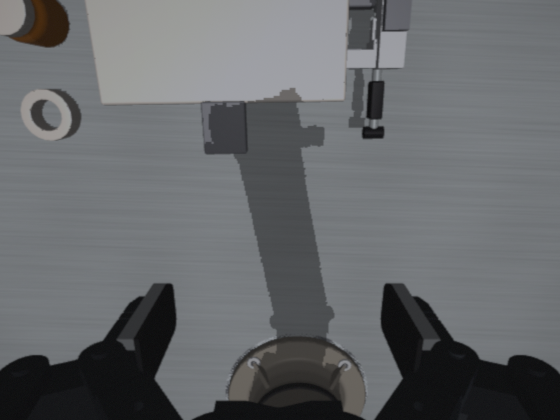

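```bash
python3 - <<'E'
from h import *
o,Rm=pose(); c=get_calibration("wrist"); K=np.array(c["mtx"]); T=np.array(c["T_tool_cam"])
def ray(u,v,z):
    d=np.linalg.inv(K)@[u,v,1]; d=Rm@T[:3,:3]@d; p0=Rm@T[:3,3]+o["eef_pos"]; return p0+d*(z-p0[2])/d[2]
for n,u,v,z in [("f+y",102,103,.1225),("f-y",345,101,.1225),("tab out+",205,154,.1245),("tab out-",247,153,.1245),("tab in+",203,102,.1245),("tab in-",246,102,.1245),("grip front",376,119,.09),("grip back",376,81,.09),("tip",373,132,.087)]:
    print(n,ray(u,v,z).round(4))
E
```

```text
f+y [0.4737 0.229  0.1225]
f-y [ 0.4856 -0.0117  0.1225]
tab out+ [0.4276 0.1277 0.1245]
tab out- [0.4304 0.0845 0.1245]
tab in+ [0.4788 0.1286 0.1245]
tab in- [0.4806 0.0862 0.1245]
grip front [ 0.4679 -0.0533  0.09  ]
grip back [ 0.5068 -0.0484  0.09  ]
tip [ 0.4537 -0.0525  0.087 ]
```

```bash
echo 'S=(0.569,0.1135,0.0495)' >> h.py; python3 - <<'E'
from h import *
delta([.451,.1077,.2],.0495)
E
```

```text
t 2.85 pos [0.408  0.0523 0.3557] toolx yaw 2.34 tilt [ 0.008 -0.001 -1.   ] F [-0.4  5.   0.8] w 0.993
delta tool mm [ 44.  -53.9 156. ] roll deg -0.5
```

>>> {"fn": "apply_moves", "kwargs": {
  "increments": [85,40,-50,20,-0.5,85,0,0,0,0,85,0,0,0,0,85,0,0,0,0]
}}

```text
t: 3.35
eef_pos: [0.4416, 0.0964, 0.3392]
tool_rot: [0.001, 1.0, 0.025, 0.005]
contact_force: [-0.5, -0.6, -0.1]
gripper_width: 0.997
```

```bash
python3 - <<'E'
from h import *
delta([.451,.1037,.2],.0495)
im,P=cloud("wrist"); cv2.imwrite("pics/w2.png",cv2.resize(im[:300,40:460],None,fx=1.9,fy=1.9)); 
delta([.451,.1037,.2],.0495)
E
```

```text
t 3.35 pos [0.4416 0.0964 0.3392] toolx yaw 2.89 tilt [ 0.011 -0.002 -1.   ] F [-0.5 -0.6 -0.1] w 0.997
delta tool mm [  8.3  -7.2 139.3] roll deg 0.05
t 3.4 pos [0.4417 0.0962 0.3393] toolx yaw 2.86 tilt [ 0.011 -0.002 -1.   ] F [ 0.5  0.6 -0.1] w 0.994
delta tool mm [  8.2  -7.4 139.4] roll deg 0.03
```

View pics/w2.png

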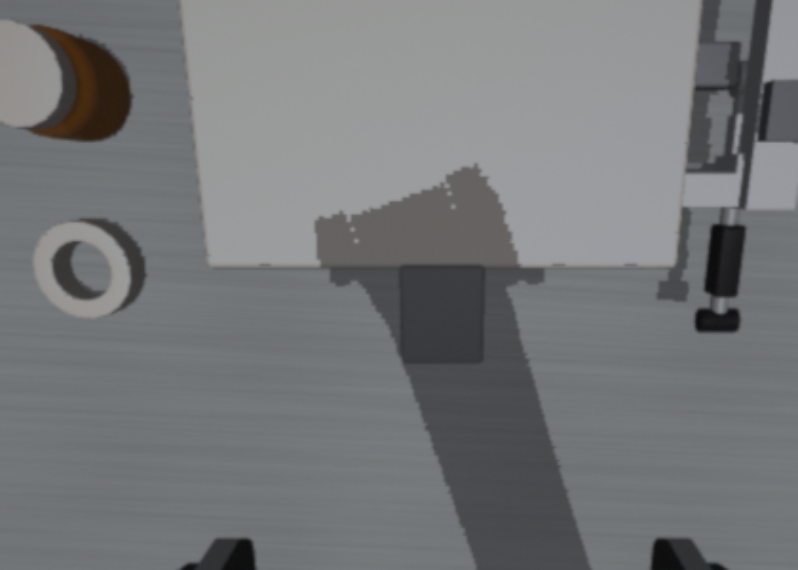

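```bash
cat >> h.py <<'E'
def ray(u,v,z):
    o,Rm=pose(); c=get_calibration("wrist"); K=np.array(c["mtx"]); T=np.array(c["T_tool_cam"])
    d=np.linalg.inv(K)@[u,v,1]; d=Rm@T[:3,:3]@d; p0=Rm@T[:3,3]+o["eef_pos"]; return p0+d*(z-p0[2])/d[2]
E
python3 - <<'E'
from h import *
f=lambda u,v:((u+.5)/1.9-.5+40,(v+.5)/1.9-.5)
for n,u,v,z in [("f+y",208,265,.1225),("f-y",678,265,.1225),("tab out+",403,362,.1245),("tab out-",483,362,.1245),("grip front",721,297,.09),("grip back",728,225,.09),("tip",717,320,.087)]:
    print(n,ray(*f(u,v),z).round(4))
E
```

```text
f+y [0.4753 0.223  0.1225]
f-y [ 0.4875 -0.0188  0.1225]
tab out+ [0.4294 0.1213 0.1245]
tab out- [0.4315 0.0785 0.1245]
grip front [ 0.4676 -0.0568  0.09  ]
grip back [ 0.5073 -0.0539  0.09  ]
tip [ 0.4538 -0.058   0.087 ]
```

```bash
sed -i 's/^S=.*/S=(0.572,0.107,0.0505)/' h.py; python3 - <<'E'
from h import *
delta([.453,.101,.097],.0505)
E
```

```text
t 3.4 pos [0.4417 0.0962 0.3393] toolx yaw 2.86 tilt [ 0.011 -0.002 -1.   ] F [ 0.5  0.6 -0.1] w 0.994
delta tool mm [  9.   -4.9 242.4] roll deg -0.03
```

>>> {"fn": "apply_moves", "kwargs": {
  "increments": [85,9,-5,50,0,85,0,0,50,0,85,0,0,40,0,85,0,0,0,0,85,0,0,0,0]
}}

```text
t: 4.03
eef_pos: [0.455, 0.0978, 0.2005]
tool_rot: [0.002, 1.0, 0.021, 0.01]
contact_force: [-0.5, 0.8, 0.8]
gripper_width: 0.995
```

```bash
python3 - <<'E'
from h import *
delta([.453,.101,.097],.0505)
im,P=cloud("wrist"); cv2.imwrite("pics/w3.png",im)
E
```

```text
t 4.03 pos [0.455  0.0978 0.2005] toolx yaw 2.43 tilt [ 0.02  -0.003 -1.   ] F [-0.5  0.8  0.8] w 0.995
delta tool mm [ -3.9  -3.7 103.4] roll deg -0.46
```

View pics/w3.png

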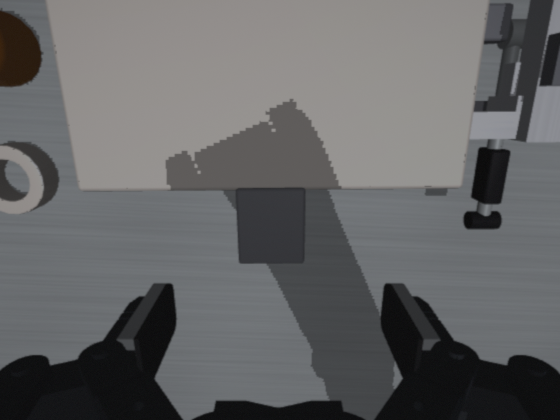

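>>> {"fn": "apply_moves", "kwargs": {
  "increments": [85,-3,-4,30,-0.4,85,0,0,30,0,85,0,0,25,0,85,0,0,10,0,85,0,0,0,0]
}}

```text
t: 4.7
eef_pos: [0.4621, 0.1024, 0.1125]
tool_rot: [0.001, 1.0, 0.023, 0.019]
contact_force: [-0.8, -1.0, 0.7]
gripper_width: 0.996
```

```bash
python3 - <<'E'
from h import *
delta([.453,.101,.097],.0505)
im,P=cloud("wrist"); cv2.imwrite("pics/w4.png",im)
im,P=cloud("side"); cv2.imwrite("pics/s4.png",im)
E
```

```text
t 4.7 pos [0.4621 0.1024 0.1125] toolx yaw 2.65 tilt [ 0.038 -0.001 -0.999] F [-0.8 -1.   0.7] w 0.996
delta tool mm [-9.7  0.9 15.2] roll deg -0.24
```

View pics/w4.png

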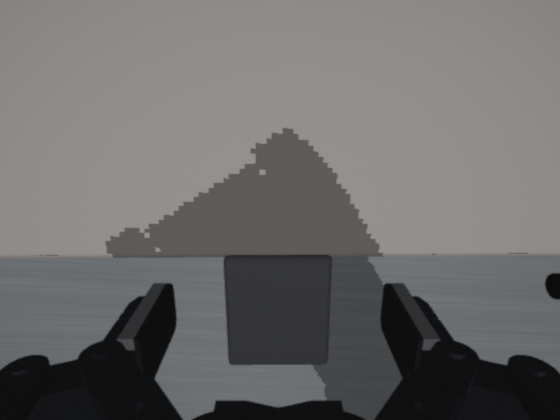

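View pics/s4.png

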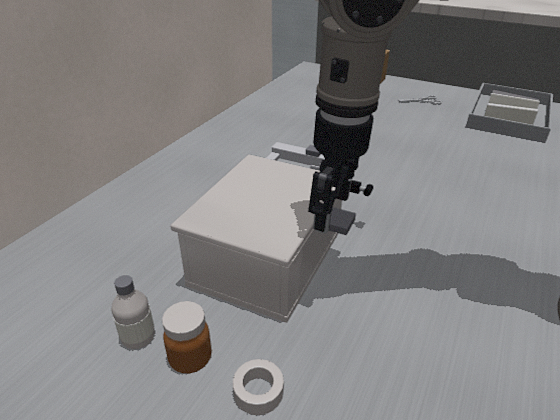

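>>> {"fn": "apply_moves", "kwargs": {
  "increments": [85,-9,1,5,0,85,0,0,8,0,85,0,0,2,0,85,0,0,0,0]
}}

```text
t: 5.3
eef_pos: [0.4543, 0.1011, 0.0983]
tool_rot: [0.001, 1.0, 0.023, 0.021]
contact_force: [0.6, 1.0, -0.5]
gripper_width: 0.989
```

```bash
python3 - <<'E'
from h import *
delta([.453,.101,.097],.0505)
E
```

```text
t 5.3 pos [0.4543 0.1011 0.0983] toolx yaw 2.63 tilt [ 0.042 -0.001 -0.999] F [ 0.6  1.  -0.5] w 0.989
delta tool mm [-1.4  0.1  1.2] roll deg -0.26
```

Close on the tab.

>>> {"fn": "apply_moves", "kwargs": {
  "increments": [40,0,0,0,0,40,0,0,0,0,38,0,0,0,0,38,0,0,0,0,36,0,0,0,0,36,0,0,0,0,36,0,0,0,0,36,0,0,0,0],
  "squeeze": 25
}}

```text
t: 6.3
eef_pos: [0.4545, 0.1023, 0.0987]
tool_rot: [0.0, 0.999, 0.023, 0.021]
contact_force: [-0.6, 0.2, 0.8]
gripper_width: 0.511
```

```bash
python3 - <<'E'
from h import *
delta([.453,.101,.097],.0505)
im,P=cloud("wrist"); cv2.imwrite("pics/w5.png",im)
E
```

```text
t 6.3 pos [0.4545 0.1023 0.0987] toolx yaw 2.69 tilt [ 0.043  0.001 -0.999] F [-0.6  0.2  0.8] w 0.511
delta tool mm [-1.7  1.3  1.7] roll deg -0.21
```

View pics/w5.png

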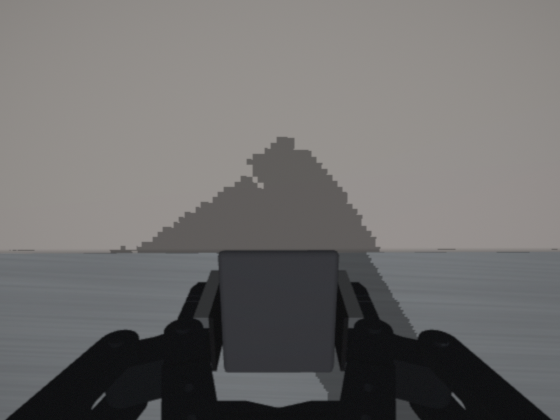

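```bash
cat >> h.py <<'E'
H=np.array([.6619,.1115,.1105]); EX=np.array([np.cos(.0505),np.sin(.0505),0])
def arc(step,n,r=None,off=.019,k=1.0):
    o,Rm=pose(); g=o["eef_pos"]-off*Rm[:,2]; v=g-H; a=-v@EX; b=v[2]; rr=np.hypot(a,b); phi=np.arctan2(b,a)
    print("t",round(o["t"],2),"r",round(rr,4),"phi",round(phi,3),"theta~",round(phi-.035,3),"lat",round(v@np.array([-EX[1],EX[0],0]),4),"tilt",Rm[:,2].round(3),"yaw",round(np.degrees(np.arctan2(Rm[1,0],Rm[0,0])),2),"F",o["contact_force"].round(1),"w",round(o["gripper_width"],3))
    r=r or rr; cur=g; out=[]
    for i in range(1,n+1):
        p=phi+step*i; q=H-EX*(r*np.cos(p))+np.array([0,0,r*np.sin(p)]); 
        q=q+ (0 if i else 0); d=Rm.T@(q-cur)*1000*k; d[1]=0; out.append(d.round(1).tolist()); cur=q
    for d in out: print(d)
E
python3 -c "
from h import *
arc(.08,8)"
```

```text
t 6.35 r 0.2085 phi 0.035 theta~ -0.0 lat 0.0013 tilt [ 0.042  0.001 -0.999] yaw 2.68 F [0.1 1.  1.9] w 0.507
[2.0, 0.0, -16.6]
[3.3, 0.0, -16.4]
[4.6, 0.0, -16.0]
[5.8, 0.0, -15.6]
[7.1, 0.0, -15.1]
[8.2, 0.0, -14.5]
[9.4, 0.0, -13.8]
[10.4, 0.0, -13.0]
```

>>> {"fn": "apply_moves", "kwargs": {
  "increments": [36,2,0,-16,0,36,3,0,-16,0,36,4.5,0,-16,0,36,6,0,-15.5,0]
}}

```text
t: 6.85
eef_pos: [0.4679, 0.103, 0.1658]
tool_rot: [-0.0, 0.999, 0.024, 0.021]
contact_force: [5.3, 1.3, -5.8]
gripper_width: 0.506
```

```bash
python3 -c "
from h import *
arc(.08,10,r=.2085)"
```

```text
t 6.85 r 0.2087 phi 0.364 theta~ 0.329 lat 0.0013 tilt [ 0.042  0.002 -0.999] yaw 2.74 F [ 5.3  1.3 -5.8] w 0.506
[7.4, 0.0, -15.0]
[8.4, 0.0, -14.4]
[9.5, 0.0, -13.7]
[10.6, 0.0, -12.9]
[11.6, 0.0, -12.0]
[12.5, 0.0, -11.1]
[13.3, 0.0, -10.0]
[14.1, 0.0, -8.9]
[14.8, 0.0, -7.8]
[15.3, 0.0, -6.6]
```

Tracking superbly; continue.

>>> {"fn": "apply_moves", "kwargs": {
  "increments": [36,7.5,0,-15,0,36,8.5,0,-14.5,0,36,9.5,0,-13.5,0,36,10.5,0,-13,0,36,11.5,0,-12,0,36,12.5,0,-11,0]
}}

```text
t: 7.6
eef_pos: [0.5262, 0.1059, 0.2519]
tool_rot: [-0.002, 0.999, 0.024, 0.021]
contact_force: [6.2, 2.7, -12.8]
gripper_width: 0.51
```

```bash
python3 -c "
from h import *
arc(.08,10,r=.2085)"
```

```text
t 7.6 r 0.2107 phi 0.865 theta~ 0.83 lat 0.0012 tilt [ 0.043  0.004 -0.999] yaw 2.77 F [  6.2   2.7 -12.8] w 0.51
[14.9, 0.0, -8.0]
[14.3, 0.0, -8.6]
[14.9, 0.0, -7.4]
[15.5, 0.0, -6.2]
[15.9, 0.0, -5.0]
[16.3, 0.0, -3.7]
[16.5, 0.0, -2.4]
[16.6, 0.0, -1.0]
[16.7, 0.0, 0.3]
[16.6, 0.0, 1.6]
```

>>> {"fn": "apply_moves", "kwargs": {
  "increments": [36,14.5,0,-9,0,36,14.5,0,-8.5,0,36,15,0,-7,0,36,15.5,0,-6,0,36,16,0,-4.5,0]
}}

```text
t: 8.22
eef_pos: [0.5939, 0.1093, 0.2899]
tool_rot: [-0.001, 1.0, 0.025, 0.011]
contact_force: [-1.4, 1.5, -1.8]
gripper_width: 0.515
```

```bash
python3 -c "
from h import *
arc(.08,9,r=.209)"
```

```text
t 8.22 r 0.2098 phi 1.238 theta~ 1.203 lat 0.0012 tilt [ 0.022  0.002 -1.   ] yaw 2.86 F [-1.4  1.5 -1.8] w 0.515
[16.4, 0.0, -3.7]
[16.4, 0.0, -3.2]
[16.6, 0.0, -1.8]
[16.7, 0.0, -0.5]
[16.7, 0.0, 0.8]
[16.6, 0.0, 2.2]
[16.4, 0.0, 3.5]
[16.0, 0.0, 4.8]
[15.6, 0.0, 6.0]
```

>>> {"fn": "apply_moves", "kwargs": {
  "increments": [36,16.5,0,-3.5,0,36,16.5,0,-3,0,36,16.5,0,-2,0,36,16.5,0,-0.5,0,36,16.5,0,1,0,36,16.5,0,2,0,36,8,0,2,0,36,0,0,0,0]
}}

```text
t: 9.22
eef_pos: [0.6942, 0.1143, 0.2978]
tool_rot: [-0.0, 1.0, 0.026, -0.002]
contact_force: [-0.8, 1.2, -2.8]
gripper_width: 0.509
```

```bash
python3 -c "
from h import *
arc(.08,4,r=.209)
im,P=cloud('side'); cv2.imwrite('pics/s6.png',im)
"
```

```text
t 9.22 r 0.2089 phi 1.727 theta~ 1.692 lat 0.0011 tilt [-0.003 -0.    -1.   ] yaw 2.96 F [-0.8  1.2 -2.8] w 0.509
[16.4, 0.0, 3.1]
[16.1, 0.0, 4.5]
[15.7, 0.0, 5.8]
[15.2, 0.0, 7.0]
```

View pics/s6.png

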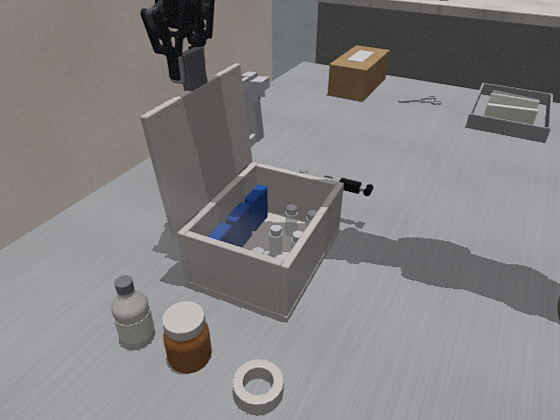

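Lid is held past upright. Go on toward the stop.

>>> {"fn": "apply_moves", "kwargs": {
  "increments": [36,10,0,2,0,36,8,0,2,0,36,4,0,1,0,36,0,0,0,0,36,0,0,0,0]
}}

```text
t: 9.9
eef_pos: [0.7164, 0.1153, 0.293]
tool_rot: [0.0, 1.0, 0.026, -0.002]
contact_force: [-1.3, 0.3, -0.2]
gripper_width: 0.509
```

```bash
python3 -c "
from h import *
arc(.08,2,r=.209)
"
```

```text
t 9.9 r 0.2088 phi 1.836 theta~ 1.801 lat 0.0011 tilt [-0.004 -0.001 -1.   ] yaw 2.98 F [-1.3  0.3 -0.2] w 0.509
[16.0, 0.0, 4.7]
[15.5, 0.0, 6.2]
```

>>> {"fn": "apply_moves", "kwargs": {
  "increments": [60,0,0,0,0,75,0,0,0,0,75,0,0,0,0,75,0,0,-30,0,75,0,0,-30,0,75,-10,10,-20,0,75,-40,40,0,0,75,-40,40,0,0,75,-40,40,0,0,75,-40,30,10,0,75,-40,20,10,0,75,0,0,0,0]
}}

```text
t: 11.4
eef_pos: [0.5058, -0.0874, 0.355]
tool_rot: [0.003, 1.0, 0.022, -0.001]
contact_force: [0.5, 0.3, 0.1]
gripper_width: 0.878
```

```bash
python3 - <<'E'
from h import *
delta([.4885,-.057,.2],.0505)
im,P=cloud("wrist"); cv2.imwrite("pics/w7.png",im)
im,P=cloud("side"); cv2.imwrite("pics/s7.png",im)
E
```

```text
t 11.4 pos [ 0.5058 -0.0874  0.355 ] toolx yaw 2.51 tilt [-0.002 -0.006 -1.   ] F [0.5 0.3 0.1] w 0.878
delta tool mm [-15.5 -32.  154.9] roll deg -0.38
```

View pics/w7.png

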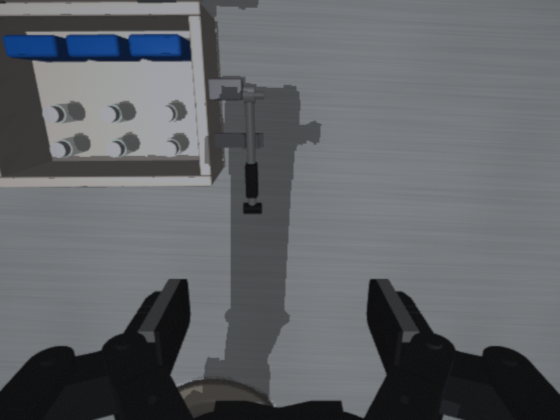

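View pics/s7.png

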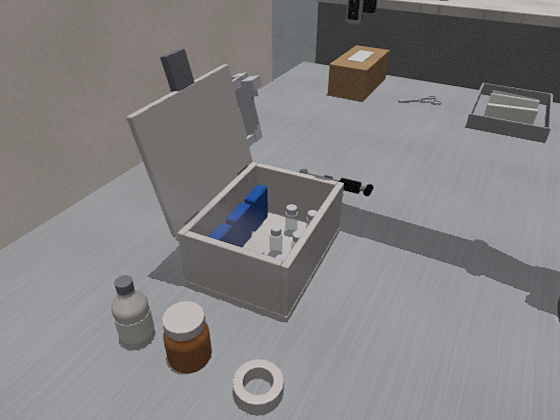

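```bash
python3 - <<'E'
from h import *
for n,u,v,z in [("gf",251.5,198.5,.09),("gb",251.5,163,.09),("pivot",251,95,.087),("tip",252,208.5,.087)]: print(n,ray(u,v,z).round(4))
delta([.4885,-.057,.15],.0505)
E
```

```text
gf [ 0.4705 -0.0571  0.09  ]
gb [ 0.5125 -0.056   0.09  ]
pivot [ 0.5857 -0.0534  0.087 ]
tip [ 0.4573 -0.0578  0.087 ]
t 11.5 pos [ 0.5088 -0.0848  0.3559] toolx yaw 2.74 tilt [ 0.    -0.004 -1.   ] F [-0.3  1.   0.1] w 0.876
delta tool mm [-19.  -29.6 205.8] roll deg -0.15
```

>>> {"fn": "apply_moves", "kwargs": {
  "increments": [36,-19,-27,40,0,36,0,0,40,0,36,0,0,40,0,36,0,0,40,0,36,0,0,0,0,36,0,0,0,0,36,0,0,0,0]
}}

```text
t: 12.38
eef_pos: [0.4981, -0.0515, 0.1975]
tool_rot: [0.0, 1.0, 0.029, 0.007]
contact_force: [0.4, 0.5, 0.7]
gripper_width: 0.423
```

```bash
python3 - <<'E'
from h import *
delta([.489,-.0585,.061],.0505)
im,P=cloud("wrist"); cv2.imwrite("pics/w8.png",im)
delta([.489,-.0585,.061],.0505)
E
```

```text
t 12.38 pos [ 0.4981 -0.0515  0.1975] toolx yaw 3.34 tilt [ 0.014 -0.    -1.   ] F [0.4 0.5 0.7] w 0.423
delta tool mm [-11.4   6.3 136.3] roll deg 0.45
t 12.43 pos [ 0.4983 -0.0515  0.1977] toolx yaw 3.34 tilt [ 0.015 -0.    -1.   ] F [-1.1 -0.3 -0.4] w 0.423
delta tool mm [-11.7   6.2 136.5] roll deg 0.45
```

View pics/w8.png

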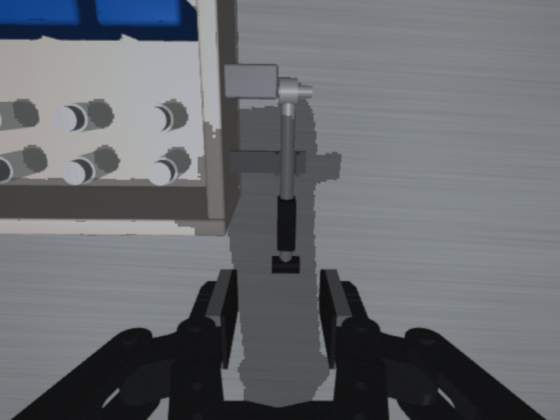

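>>> {"fn": "apply_moves", "kwargs": {
  "increments": [36,-12,6,30,0.4,36,0,0,30,0,36,-2,0,25,0,36,0,0,0,0,36,0,0,0,0]
}}

```text
t: 13.05
eef_pos: [0.492, -0.0592, 0.1176]
tool_rot: [0.002, 1.0, 0.025, 0.014]
contact_force: [0.3, 0.1, -0.2]
gripper_width: 0.42
```

```bash
python3 - <<'E'
from h import *
delta([.489,-.0585,.061],.0505)
im,P=cloud("wrist"); cv2.imwrite("pics/w9.png",im)
delta([.489,-.0585,.061],.0505)
E
```

```text
t 13.05 pos [ 0.492  -0.0592  0.1176] toolx yaw 2.85 tilt [ 0.029 -0.002 -1.   ] F [ 0.3  0.1 -0.2] w 0.42
delta tool mm [-4.6 -1.1 56.4] roll deg -0.05
t 13.1 pos [ 0.4919 -0.0592  0.1176] toolx yaw 2.85 tilt [ 0.029 -0.002 -1.   ] F [ 0.2 -0.4 -0.1] w 0.422
delta tool mm [-4.5 -1.1 56.5] roll deg -0.05
```

View pics/w9.png

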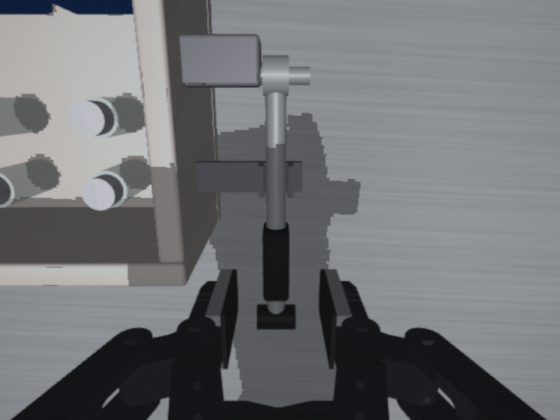

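>>> {"fn": "apply_moves", "kwargs": {
  "increments": [36,-4,-1,20,0,36,-1,0,20,0,36,-1,0,12,0,36,0,0,4,0,36,0,0,0,0]
}}

```text
t: 13.72
eef_pos: [0.4925, -0.0592, 0.0656]
tool_rot: [0.003, 1.0, 0.024, 0.02]
contact_force: [-0.4, -0.3, -0.1]
gripper_width: 0.424
```

```bash
python3 - <<'E'
from h import *
delta([.489,-.0585,.061],.0505)
im,P=cloud("wrist"); cv2.imwrite("pics/w10.png",im)
E
```

```text
t 13.72 pos [ 0.4925 -0.0592  0.0656] toolx yaw 2.8 tilt [ 0.039 -0.004 -0.999] F [-0.4 -0.3 -0.1] w 0.424
delta tool mm [-3.6 -0.9  4.5] roll deg -0.09
```

View pics/w10.png

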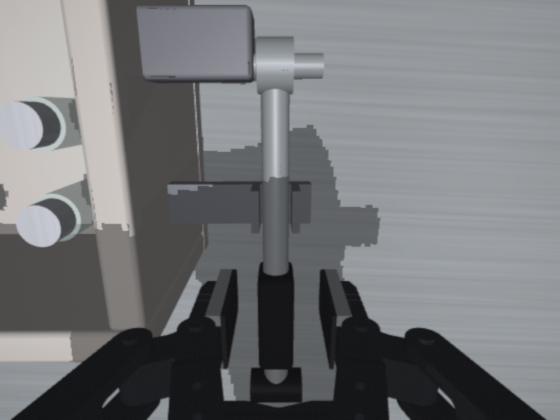

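>>> {"fn": "apply_moves", "kwargs": {
  "increments": [36,-3,-1,5,0,36,0,0,0,0,8,0,0,0,0,8,0,0,0,0,8,0,0,0,0,8,0,0,0,0,8,0,0,0,0],
  "squeeze": 25
}}

```text
t: 14.65
eef_pos: [0.4944, -0.0581, 0.0666]
tool_rot: [0.003, 0.999, 0.024, 0.025]
contact_force: [-1.2, 1.4, 4.1]
gripper_width: 0.161
```

```bash
cat >> h.py <<'E'
EY=np.array([-EX[1],EX[0],0])
RP=np.array([S[0]+.005*EX[0]-.162*EY[0],S[1]+.005*EX[1]-.162*EY[1],.08])
def arcr(step,n,r=None):
    global H
    h=H; H=RP; arc(step,n,r); H=h
E
python3 -c "
from h import *
print(RP)
arcr(.15,8)"
```

```text
[ 0.58517115 -0.05454108  0.08      ]
t 14.65 r 0.0919 phi 0.06 theta~ 0.025 lat 0.0012 tilt [ 0.05  -0.006 -0.999] yaw 2.77 F [-1.2  1.4  4.1] w 0.161
[2.5, 0.0, -13.5]
[4.5, 0.0, -13.0]
[6.4, 0.0, -12.2]
[8.2, 0.0, -11.1]
[9.7, 0.0, -9.7]
[11.1, 0.0, -8.2]
[12.2, 0.0, -6.4]
[13.0, 0.0, -4.5]
```

>>> {"fn": "apply_moves", "kwargs": {
  "increments": [8,2,0,-13.5,0,8,4.5,0,-13,0,8,6.5,0,-12,0,8,8,0,-11,0,8,9.5,0,-9.5,0,8,0,0,0,0,8,0,0,0,0]
}}

```text
t: 15.52
eef_pos: [0.5217, -0.0566, 0.13]
tool_rot: [0.003, 0.999, 0.024, 0.023]
contact_force: [-1.7, 1.4, -2.2]
gripper_width: 0.158
```

```bash
python3 -c "
from h import *
arcr(.15,8)
im,P=cloud('scene'); cv2.imwrite('pics/c11.png',im[60:320,100:420].repeat(2,0).repeat(2,1))
im,P=cloud('wrist'); cv2.imwrite('pics/w11.png',im)"
```

```text
t 15.53 r 0.0943 phi 0.82 theta~ 0.785 lat 0.0013 tilt [ 0.045 -0.006 -0.999] yaw 2.76 F [-1.7  1.4 -2.2] w 0.158
[11.4, 0.0, -8.3]
[12.5, 0.0, -6.5]
[13.4, 0.0, -4.6]
[13.9, 0.0, -2.5]
[14.1, 0.0, -0.4]
[14.0, 0.0, 1.7]
[13.6, 0.0, 3.8]
[12.9, 0.0, 5.8]
```

View pics/c11.png

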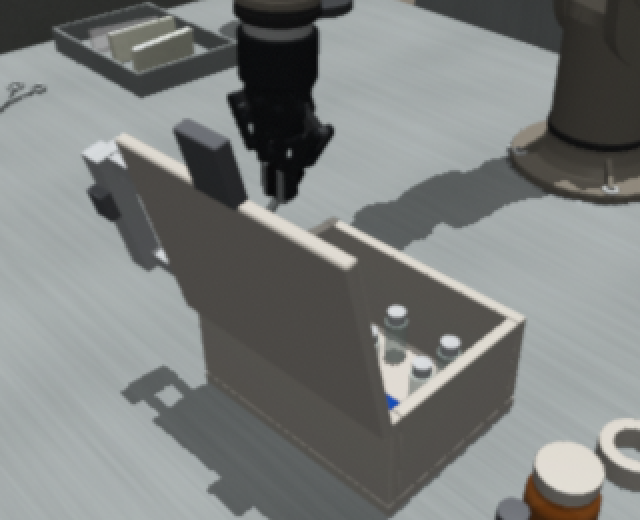

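View pics/w11.png

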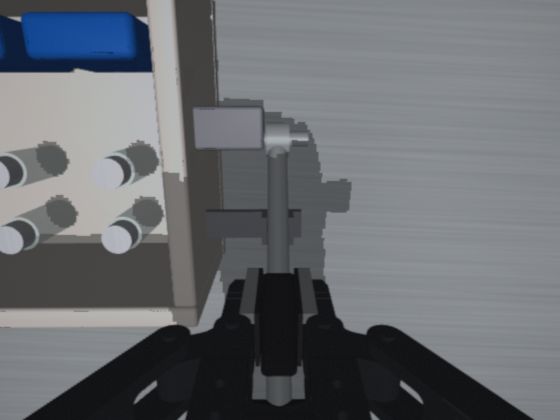

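>>> {"fn": "apply_moves", "kwargs": {
  "increments": [60,0,0,0,0,60,0,0,0,0,60,0,0,0,0,60,-12,0,0,0,60,-20,0,0,0,60,-20,0,0,0,60,-20,0,0,0,60,0,0,0,0]
}}

```text
t: 16.62
eef_pos: [0.4463, -0.0611, 0.1264]
tool_rot: [0.004, 0.999, 0.024, 0.024]
contact_force: [1.1, -1.2, 0.3]
gripper_width: 0.703
```

```bash
python3 -c "
from h import *
delta([.455,-.0575,.15],.0505)
im,P=cloud('wrist'); cv2.imwrite('pics/w12.png',im)"
```

```text
t 16.62 pos [ 0.4463 -0.0611  0.1264] toolx yaw 2.71 tilt [ 0.047 -0.007 -0.999] F [ 1.1 -1.2  0.3] w 0.703
delta tool mm [ 10.   -3.  -23.2] roll deg -0.18
```

View pics/w12.png

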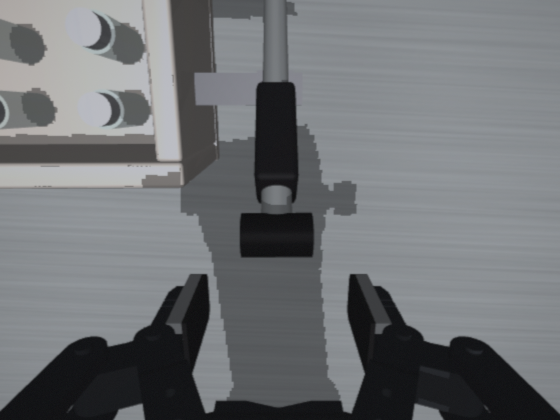

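>>> {"fn": "apply_moves", "kwargs": {
  "increments": [0,0,-2,-12,0,0,0,0,-10,0,0,0,0,0,0,0,0,0,0,0,0,0,0,0,0,0,0,0,0,0]
}}

```text
t: 17.42
eef_pos: [0.449, -0.0582, 0.151]
tool_rot: [0.004, 0.999, 0.024, 0.026]
contact_force: [1.3, 0.4, -0.2]
gripper_width: -0.0
```

>>> {"fn": "apply_moves", "kwargs": {
  "increments": [0,14,0,0,0,0,14,0,0,0,0,14,0,0,0,0,14,0,0,0,0,14,0,0,0,0,14,0,0,0,0,14,0,0,0]
}}

```text
t: 18.3
eef_pos: [0.5472, -0.0544, 0.1534]
tool_rot: [0.004, 1.0, 0.023, 0.018]
contact_force: [-2.8, 0.1, 3.2]
gripper_width: -0.002
```

```bash
python3 -c "
from h import *
delta([.609,-.0535,.15],.0505)
im,P=cloud('wrist'); cv2.imwrite('pics/w13.png',im)
im,P=cloud('side'); cv2.imwrite('pics/s13.png',im[100:330,200:480].repeat(2,0).repeat(2,1))"
```

```text
t 18.3 pos [ 0.5472 -0.0544  0.1534] toolx yaw 2.65 tilt [ 0.037 -0.008 -0.999] F [-2.8  0.1  3.2] w -0.002
delta tool mm [61.6  1.9  5.7] roll deg -0.24
```

View pics/w13.png

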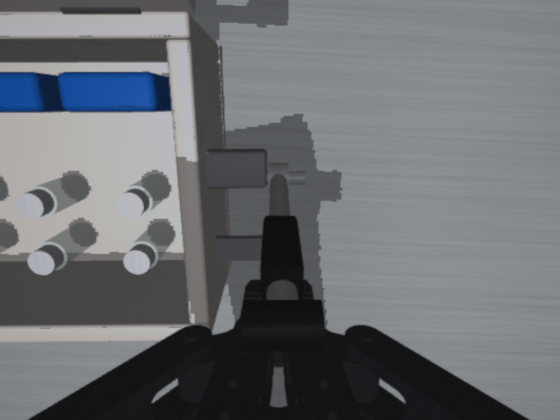

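View pics/s13.png

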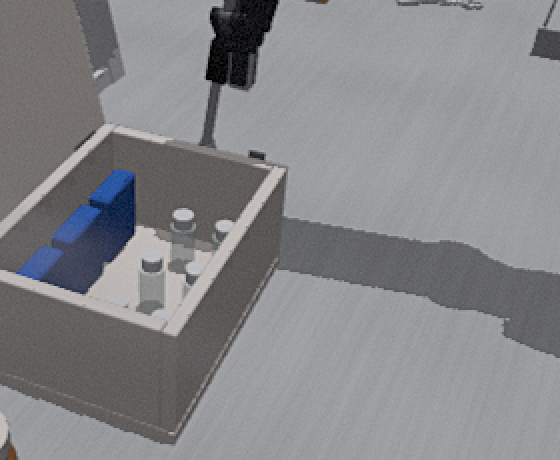

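>>> {"fn": "apply_moves", "kwargs": {
  "increments": [0,12,0,1,0,0,12,0,1,0,0,12,0,1,0,0,10,0,0,0,0,8,0,0,0,0,0,0,0,0]
}}

```text
t: 19.15
eef_pos: [0.6037, -0.0519, 0.1515]
tool_rot: [0.004, 1.0, 0.023, 0.017]
contact_force: [-4.6, -0.5, 3.3]
gripper_width: -0.002
```

```bash
python3 -c "
from h import *
delta([.611,-.0535,.15],.0505)
im,P=cloud('wrist'); cv2.imwrite('pics/w14.png',im)"
```

```text
t 19.15 pos [ 0.6037 -0.0519  0.1515] toolx yaw 2.65 tilt [ 0.034 -0.008 -0.999] F [-4.6 -0.5  3.3] w -0.002
delta tool mm [7.1 2.  1.8] roll deg -0.25
```

View pics/w14.png

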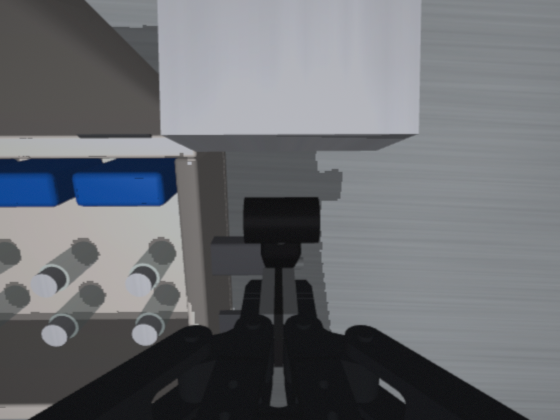

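>>> {"fn": "apply_moves", "kwargs": {
  "increments": [0,4,0,0,0,0,3,0,0,0,0,3,0,0,0,0,0,0,0,0]
}}

```text
t: 19.7
eef_pos: [0.6035, -0.0519, 0.1519]
tool_rot: [0.006, 1.0, 0.023, 0.005]
contact_force: [-0.4, -0.3, 1.0]
gripper_width: -0.006
```

```bash
python3 -c "
from h import *
delta([.611,-.0535,.15],.0505)
im,P=cloud('wrist'); cv2.imwrite('pics/w15.png',im)
o,_=pose();print(ray(282,220,.192+.007))
im,P=cloud('side'); cv2.imwrite('pics/s15.png',im[20:300,100:420].repeat(2,0).repeat(2,1))"
```

```text
t 19.7 pos [ 0.6035 -0.0519  0.1519] toolx yaw 2.61 tilt [ 0.011 -0.012 -1.   ] F [-0.4 -0.3  1. ] w -0.006
delta tool mm [7.4 2.  2. ] roll deg -0.29
[ 0.65141137 -0.05021135  0.199     ]
```

View pics/w15.png

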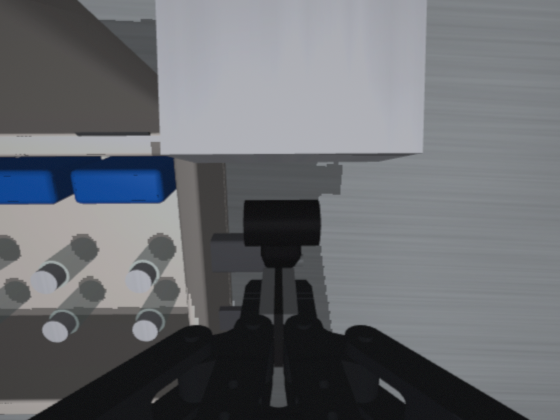

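View pics/s15.png

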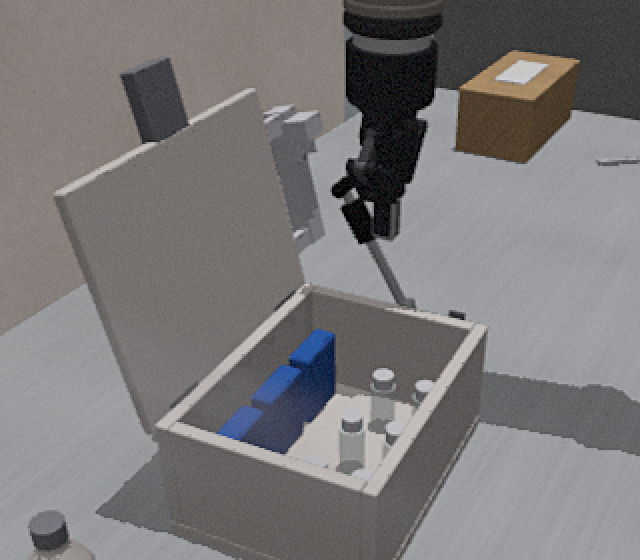

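```bash
python3 -c "
from h import *
from fit import proj
print('piv',proj('side',RP))
for th in (1.8,1.9,2.0,2.1):
    for r in (.095,.13): print(th,r,proj('side',RP-EX*(r*np.cos(th))+np.array([0,0,r*np.sin(th)])).round(1))
"
```

```text
piv [300.9509176  173.75300297]
1.8 0.095 [291.7 127.4]
1.8 0.13 [288.  108.9]
1.9 0.095 [287.1 127.8]
1.9 0.13 [281.6 109.6]
2.0 0.095 [282.7 128.7]
2.0 0.13 [275.5 111. ]
2.1 0.095 [278.5 130. ]
2.1 0.13 [269.8 113. ]
```

>>> {"fn": "apply_moves", "kwargs": {
  "increments": [0,5,0,0,0,0,5,0,0,0,0,4,0,0,0]
}}

```text
t: 20.18
eef_pos: [0.604, -0.0519, 0.1517]
tool_rot: [0.008, 1.0, 0.022, -0.01]
contact_force: [-17.5, 0.6, 15.7]
gripper_width: -0.002
```

```bash
python3 -c "
from h import *
delta([.611,-.0535,.15],.0505)
im,P=cloud('side'); cv2.imwrite('pics/s16.png',im[80:200,200:360].repeat(4,0).repeat(4,1))"
```

```text
t 20.18 pos [ 0.604  -0.0519  0.1517] toolx yaw 2.54 tilt [-0.02  -0.016 -1.   ] F [-17.5   0.6  15.7] w -0.002
delta tool mm [7.  1.9 1.6] roll deg -0.35
```

View pics/s16.png

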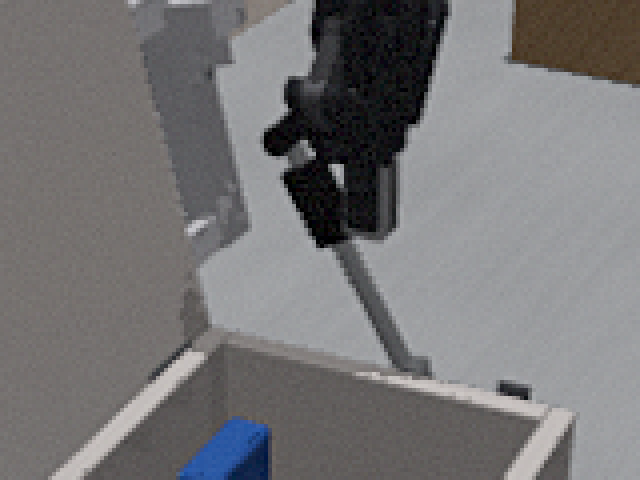

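>>> {"fn": "apply_moves", "kwargs": {
  "increments": [0,-10,0,0,0,0,-20,0,0,0,0,0,0,-40,0,0,0,0,-50,0,30,0,0,-50,0,70,0,0,-50,0,75,0,0,-30,0,75,20,-30,0,0,75,30,-40,0,0,75,30,-40,0,0,75,20,-30,0,0,75,0,0,0,0]
}}

```text
t: 21.72
eef_pos: [0.6824, 0.0971, 0.3799]
tool_rot: [0.006, 1.0, 0.02, 0.003]
contact_force: [-0.3, 0.2, -0.7]
gripper_width: 0.877
```

```bash
python3 -c "
from h import *
delta([.7164,.1153,.36],.0505)
im,P=cloud('wrist'); cv2.imwrite('pics/w17.png',im)
im,P=cloud('scene'); cv2.imwrite('pics/c17.png',im)
"
```

```text
t 21.73 pos [0.6824 0.0971 0.3799] toolx yaw 2.27 tilt [ 0.007 -0.013 -1.   ] F [-0.3  0.2 -0.7] w 0.877
delta tool mm [ 34.6 -17.1  19.9] roll deg -0.62
```

View pics/w17.png

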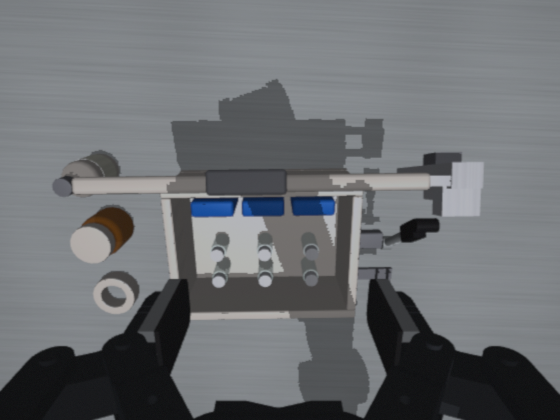

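View pics/c17.png

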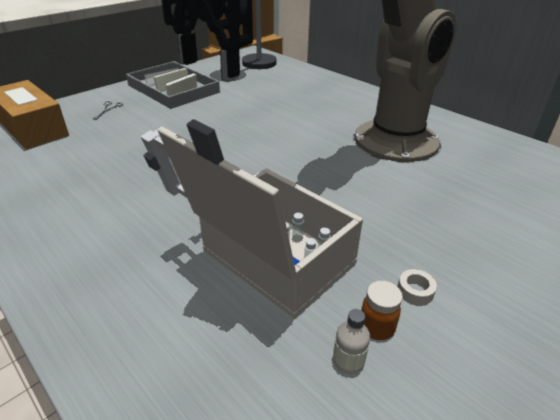

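Lid on stop, rod leaning back onto its stop. Move over the tab and grip as before.

>>> {"fn": "apply_moves", "kwargs": {
  "increments": [75,18,-9,0,-0.6,75,16,-8,0,0,75,0,0,0,0,75,0,0,0,0]
}}

```text
t: 22.32
eef_pos: [0.716, 0.1043, 0.3821]
tool_rot: [0.01, 1.0, 0.019, 0.005]
contact_force: [-0.2, -1.3, 0.1]
gripper_width: 0.877
```

```bash
python3 -c "
from h import *
delta([.7164,.1153,.293],.0505)
im,P=cloud('wrist'); cv2.imwrite('pics/w18.png',im)
"
```

```text
t 22.32 pos [0.716  0.1043 0.3821] toolx yaw 2.15 tilt [ 0.011 -0.019 -1.   ] F [-0.2 -1.3  0.1] w 0.877
delta tool mm [ -0.  -12.7  88.9] roll deg -0.75
```

View pics/w18.png

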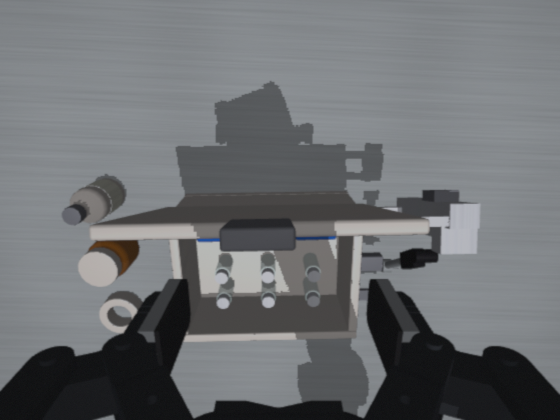

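>>> {"fn": "apply_moves", "kwargs": {
  "increments": [75,0,-12,0,-0.7,75,0,0,0,0,75,0,0,15,0,75,0,0,15,0,75,0,0,0,0,75,0,0,0,0]
}}

```text
t: 23.12
eef_pos: [0.7146, 0.1153, 0.3494]
tool_rot: [0.01, 1.0, 0.025, 0.005]
contact_force: [-0.2, -0.4, 0.4]
gripper_width: 0.877
```

```bash
python3 -c "
from h import *
delta([.7164,.1153,.293],.0505)
im,P=cloud('wrist'); cv2.imwrite('pics/w19.png',im)
"
```

```text
t 23.12 pos [0.7146 0.1153 0.3494] toolx yaw 2.86 tilt [ 0.01 -0.02 -1.  ] F [-0.2 -0.4  0.4] w 0.877
delta tool mm [ 1.3 -1.1 56.4] roll deg -0.03
```

View pics/w19.png

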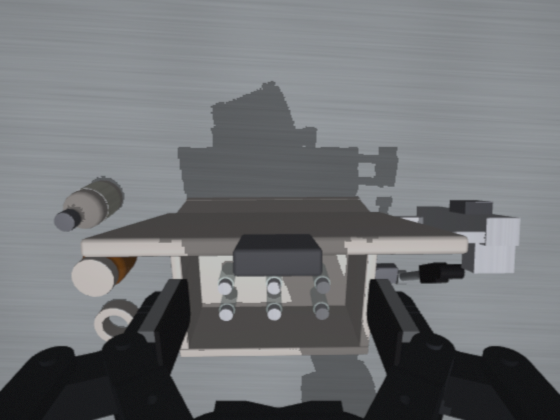

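>>> {"fn": "apply_moves", "kwargs": {
  "increments": [75,1,0,18,0,75,0,0,18,0,75,0,0,14,0,75,0,0,4,0,75,0,0,0,0]
}}

```text
t: 23.8
eef_pos: [0.7159, 0.1139, 0.2906]
tool_rot: [0.01, 1.0, 0.025, 0.004]
contact_force: [-0.3, 0.5, 1.0]
gripper_width: 0.883
```

```bash
python3 -c "
from h import *
delta([.7164,.1153,.293],.0505)
im,P=cloud('wrist'); cv2.imwrite('pics/w20.png',im)
"
```

```text
t 23.8 pos [0.7159 0.1139 0.2906] toolx yaw 2.85 tilt [ 0.008 -0.02  -1.   ] F [-0.3  0.5  1. ] w 0.883
delta tool mm [ 0.6 -1.3 -2.5] roll deg -0.04
```

View pics/w20.png

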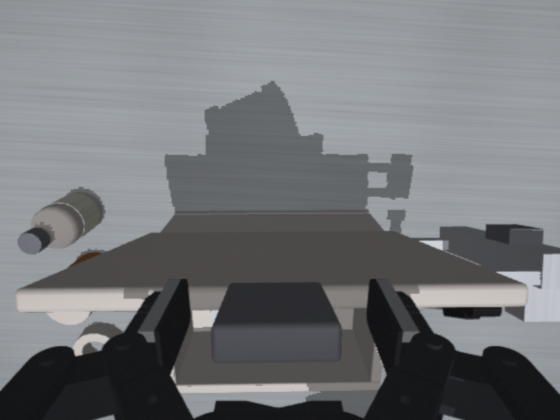

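>>> {"fn": "apply_moves", "kwargs": {
  "increments": [75,0,-1.5,-2.5,0,40,0,0,0,0,40,0,0,0,0,36,0,0,0,0,36,0,0,0,0,36,0,0,0,0,36,0,0,0,0],
  "squeeze": 50
}}

```text
t: 24.72
eef_pos: [0.7166, 0.1148, 0.2956]
tool_rot: [0.01, 1.0, 0.024, 0.005]
contact_force: [0.1, -1.5, -0.4]
gripper_width: 0.509
```

```bash
python3 -c "
from h import *
arc(-.06,10)
"
```

```text
t 24.73 r 0.2113 phi 1.832 theta~ 1.797 lat 0.0009 tilt [ 0.011 -0.02  -1.   ] yaw 2.74 F [ 0.1 -1.5 -0.4] w 0.509
[-12.3, 0.0, -3.0]
[-12.5, 0.0, -2.3]
[-12.6, 0.0, -1.5]
[-12.7, 0.0, -0.8]
[-12.7, 0.0, -0.0]
[-12.7, 0.0, 0.7]
[-12.6, 0.0, 1.5]
[-12.5, 0.0, 2.3]
[-12.3, 0.0, 3.0]
[-12.1, 0.0, 3.7]
```

>>> {"fn": "apply_moves", "kwargs": {
  "increments": [36,-10,0,-2.5,0,36,-12,0,-2,0,36,-12,0,-1.5,0,36,-12,0,-1,0,36,-10,0,0,0]
}}

```text
t: 25.35
eef_pos: [0.6592, 0.1121, 0.3034]
tool_rot: [0.009, 1.0, 0.023, 0.009]
contact_force: [3.0, -1.8, -0.7]
gripper_width: 0.508
```

```bash
python3 -c "
from h import *
arc(-.05,10,r=.2105)
"
```

```text
t 25.35 r 0.2119 phi 1.557 theta~ 1.522 lat 0.0011 tilt [ 0.018 -0.018 -1.   ] yaw 2.66 F [ 3.  -1.8 -0.7] w 0.508
[-10.5, 0.0, 1.7]
[-10.5, 0.0, 0.8]
[-10.4, 0.0, 1.3]
[-10.4, 0.0, 1.8]
[-10.3, 0.0, 2.3]
[-10.1, 0.0, 2.8]
[-10.0, 0.0, 3.3]
[-9.8, 0.0, 3.8]
[-9.6, 0.0, 4.3]
[-9.4, 0.0, 4.8]
```

>>> {"fn": "apply_moves", "kwargs": {
  "increments": [36,-10,0,1,0,36,-10,0,1,0,36,-10,0,1.5,0,36,-10,0,2,0]
}}

```text
t: 25.85
eef_pos: [0.6178, 0.11, 0.2992]
tool_rot: [0.009, 1.0, 0.023, 0.011]
contact_force: [2.2, -1.9, 4.4]
gripper_width: 0.509
```

```bash
python3 -c "
from h import *
arc(-.05,10,r=.2105)
im,P=cloud('side'); cv2.imwrite('pics/s21.png',im[20:300,100:420].repeat(2,0).repeat(2,1))
"
```

```text
t 25.85 r 0.2125 phi 1.36 theta~ 1.325 lat 0.0011 tilt [ 0.022 -0.018 -1.   ] yaw 2.68 F [ 2.2 -1.9  4.4] w 0.509
[-9.9, 0.0, 4.2]
[-10.2, 0.0, 2.8]
[-10.0, 0.0, 3.3]
[-9.8, 0.0, 3.8]
[-9.6, 0.0, 4.2]
[-9.4, 0.0, 4.7]
[-9.2, 0.0, 5.2]
[-8.9, 0.0, 5.6]
[-8.6, 0.0, 6.1]
[-8.3, 0.0, 6.5]
```

View pics/s21.png

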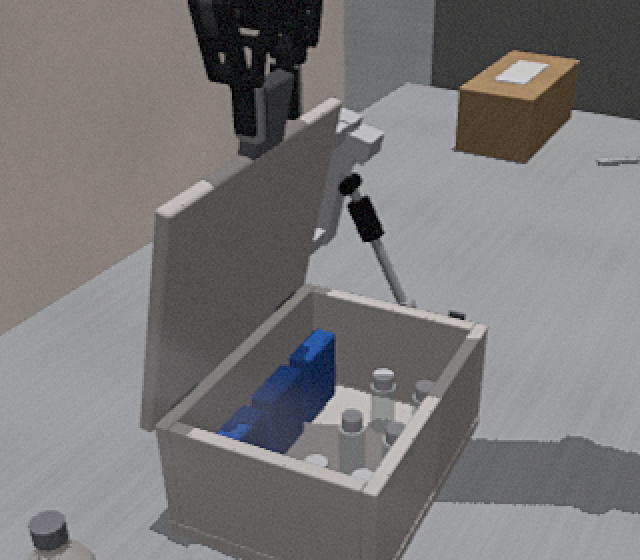

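>>> {"fn": "apply_moves", "kwargs": {
  "increments": [36,-8,0,2.5,0,36,-8,0,2.5,0,36,-4,0,1.5,0]
}}

```text
t: 26.28
eef_pos: [0.5974, 0.1091, 0.2941]
tool_rot: [0.009, 1.0, 0.024, 0.013]
contact_force: [7.1, -1.5, 3.9]
gripper_width: 0.505
```

```bash
python3 -c "
from h import *
arc(-.05,6,r=.2115)
"
```

```text
t 26.27 r 0.2128 phi 1.26 theta~ 1.225 lat 0.0012 tilt [ 0.026 -0.018 -0.999] yaw 2.73 F [ 7.1 -1.5  3.9] w 0.505
[-9.7, 0.0, 4.5]
[-9.9, 0.0, 3.7]
[-9.7, 0.0, 4.2]
[-9.5, 0.0, 4.7]
[-9.2, 0.0, 5.2]
[-9.0, 0.0, 5.6]
```

>>> {"fn": "apply_moves", "kwargs": {
  "increments": [36,-6,0,2.5,0,36,-6,0,2.5,0]
}}

```text
t: 26.52
eef_pos: [0.5948, 0.1091, 0.2932]
tool_rot: [0.008, 0.999, 0.024, 0.025]
contact_force: [22.1, 0.6, 2.0]
gripper_width: 0.512
```

```bash
python3 -c "
from h import *
arc(-.05,6,r=.2115)
"
```

```text
t 26.52 r 0.2129 phi 1.245 theta~ 1.21 lat 0.0013 tilt [ 0.049 -0.014 -0.999] yaw 2.75 F [22.1  0.6  2. ] w 0.512
[-9.7, 0.0, 4.5]
[-9.9, 0.0, 3.6]
[-9.7, 0.0, 4.1]
[-9.5, 0.0, 4.6]
[-9.3, 0.0, 5.1]
[-9.0, 0.0, 5.5]
```

>>> {"fn": "apply_moves", "kwargs": {
  "increments": [36,-6,0,4,0,36,-6,0,4,0]
}}

```text
t: 26.78
eef_pos: [0.5944, 0.1091, 0.2929]
tool_rot: [0.007, 0.999, 0.024, 0.039]
contact_force: [16.7, -1.3, 13.6]
gripper_width: 0.511
```

```bash
python3 -c "
from h import *
arc(-.05,6,r=.2115)
"
```

```text
t 26.77 r 0.2128 phi 1.241 theta~ 1.206 lat 0.0013 tilt [ 0.078 -0.011 -0.997] yaw 2.84 F [16.7 -1.3 13.6] w 0.511
[-9.8, 0.0, 4.2]
[-10.0, 0.0, 3.4]
[-9.8, 0.0, 3.9]
[-9.6, 0.0, 4.4]
[-9.4, 0.0, 4.9]
[-9.1, 0.0, 5.3]
```

```bash
python3 -c "
from h import *
im,P=cloud('side'); cv2.imwrite('pics/s22.png',im[60:200,180:340].repeat(4,0).repeat(4,1))
print(get_obs()['contact_force'])
"
```

```text
[17.69966619 -0.61580355 11.66584411]
```

View pics/s22.png

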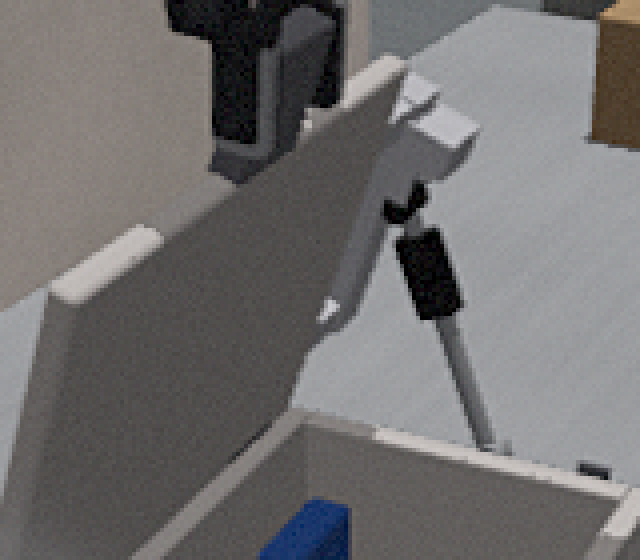

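>>> {"fn": "apply_moves", "kwargs": {
  "increments": [36,-14,0,6,0,36,-14,0,6,0],
  "squeeze": 80
}}

```text
t: 27.08
eef_pos: [0.5819, 0.1084, 0.2882]
tool_rot: [0.004, 0.998, 0.024, 0.056]
contact_force: [-4.9, -4.4, 17.0]
gripper_width: 0.501
```

```bash
python3 -c "
from h import *
arc(-.05,4,r=.2115)
"
```

```text
t 27.07 r 0.2131 phi 1.175 theta~ 1.14 lat 0.0012 tilt [ 0.113 -0.006 -0.994] yaw 2.81 F [-4.9 -4.4 17. ] w 0.501
[-9.6, 0.0, 4.7]
[-9.9, 0.0, 3.7]
[-9.7, 0.0, 4.2]
[-9.5, 0.0, 4.7]
```

>>> {"fn": "apply_moves", "kwargs": {
  "increments": [36,-9,0,4,0,36,-8,0,3.5,0]
}}

```text
t: 27.32
eef_pos: [0.5669, 0.1077, 0.2815]
tool_rot: [0.005, 0.998, 0.024, 0.059]
contact_force: [1.6, -2.8, 5.7]
gripper_width: 0.504
```

```bash
python3 -c "
from h import *
arc(-.05,4,r=.2115)
"
```

```text
t 27.32 r 0.2133 phi 1.097 theta~ 1.062 lat 0.0012 tilt [ 0.118 -0.006 -0.993] yaw 2.83 F [ 1.6 -2.8  5.7] w 0.504
[-9.2, 0.0, 5.7]
[-9.6, 0.0, 4.4]
[-9.4, 0.0, 4.9]
[-9.1, 0.0, 5.3]
```

>>> {"fn": "apply_moves", "kwargs": {
  "increments": [36,-5,0,2.5,0,36,-5,0,2.5,0,36,0,0,0,0]
}}

```text
t: 27.7
eef_pos: [0.5581, 0.1072, 0.2769]
tool_rot: [0.005, 0.998, 0.025, 0.062]
contact_force: [4.2, -2.3, 0.3]
gripper_width: 0.504
```

```bash
python3 -c "
from h import *
arc(-.05,4,r=.2115)
im,P=cloud('side'); cv2.imwrite('pics/s23.png',im[60:200,180:340].repeat(4,0).repeat(4,1))
"
```

```text
t 27.7 r 0.2136 phi 1.05 theta~ 1.015 lat 0.0012 tilt [ 0.123 -0.007 -0.992] yaw 2.95 F [ 4.2 -2.3  0.3] w 0.504
[-8.8, 0.0, 6.3]
[-9.4, 0.0, 4.8]
[-9.2, 0.0, 5.3]
[-8.9, 0.0, 5.7]
```

View pics/s23.png

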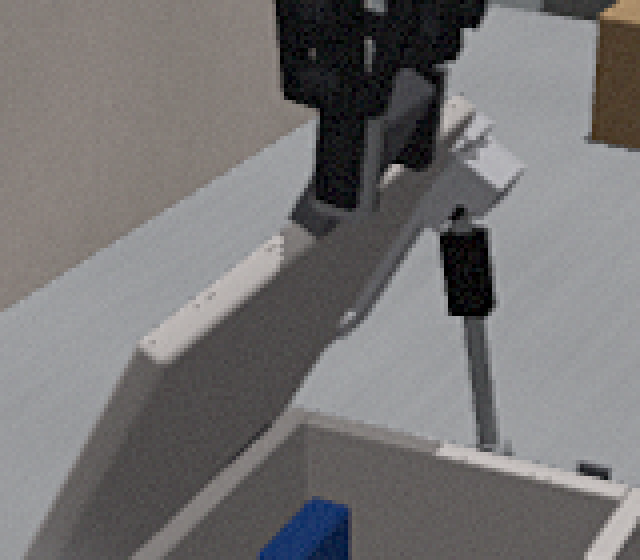

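>>> {"fn": "apply_moves", "kwargs": {
  "increments": [36,-5,0,3,0,36,-5,0,3,0]
}}

```text
t: 28.0
eef_pos: [0.5567, 0.1073, 0.276]
tool_rot: [0.004, 0.997, 0.025, 0.071]
contact_force: [12.5, -1.9, 12.9]
gripper_width: 0.505
```

```bash
python3 -c "
from h import *
arc(-.05,1,r=.2115)
from fit import proj
im,P=cloud('side'); cv2.imwrite('pics/s24.png',im[60:200,180:340].repeat(4,0).repeat(4,1))
for th in (1.65,1.73,1.8,1.9): print(th,((proj('side',RP-EX*(.13*np.cos(th))+np.array([0,0,.13*np.sin(th)]))-[180,60])*4).round(),((proj('side',RP-EX*(.095*np.cos(th))+np.array([0,0,.095*np.sin(th)]))-[180,60])*4).round())
print((proj('side',RP)-[180,60])*4)
"
```

```text
t 28.0 r 0.2136 phi 1.041 theta~ 1.006 lat 0.0013 tilt [ 0.141 -0.005 -0.99 ] yaw 2.97 F [12.5 -1.9 12.9] w 0.505
[-8.9, 0.0, 6.2]
1.65 [472. 197.] [475. 271.]
1.73 [450. 195.] [460. 270.]
1.8 [432. 196.] [447. 270.]
1.9 [406. 199.] [428. 271.]
[483.80367042 455.01201187]
```

View pics/s24.png

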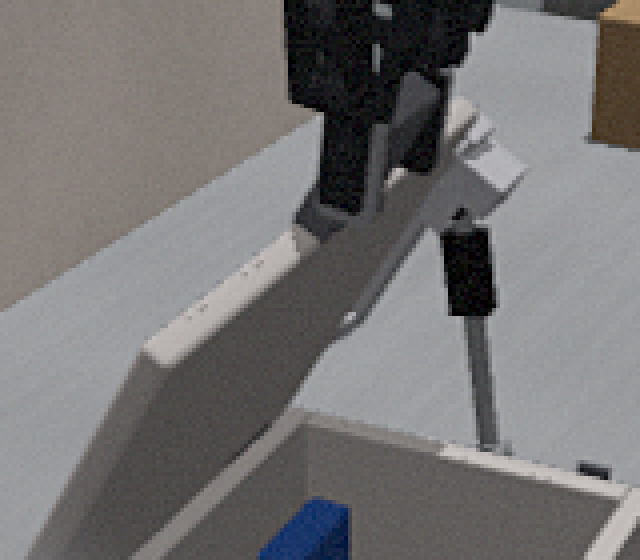

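>>> {"fn": "apply_moves", "kwargs": {
  "increments": [36,2,0,-1,0,44,0,0,0,0,55,0,0,0,0,75,0,0,0,0,75,0,0,0,0,75,0,0,-10,0,75,0,0,-25,0,75,0,0,-40,0,75,0,0,-40,0,75,-20,0,-30,0,75,0,0,0,0]
}}

```text
t: 29.42
eef_pos: [0.5134, 0.1081, 0.422]
tool_rot: [0.005, 0.998, 0.027, 0.065]
contact_force: [-0.4, 0.8, -0.1]
gripper_width: 0.876
```

```bash
python3 -c "
from h import *
delta([.55,.107,.4])
im,P=cloud('side'); cv2.imwrite('pics/s25.png',im)
im,P=cloud('scene'); cv2.imwrite('pics/c25.png',im)
im,P=cloud('wrist'); cv2.imwrite('pics/w25.png',im)
"
```

```text
t 29.43 pos [0.5134 0.1081 0.422 ] toolx yaw 3.14 tilt [ 0.13  -0.007 -0.991] F [-0.4  0.8 -0.1] w 0.876
delta tool mm [33.3  2.8 26.6] roll deg 0
```

View pics/s25.png

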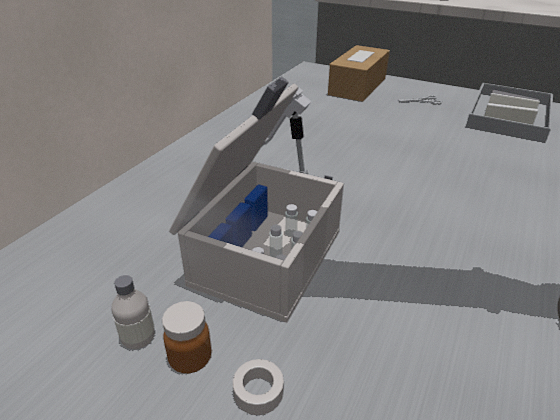

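View pics/c25.png

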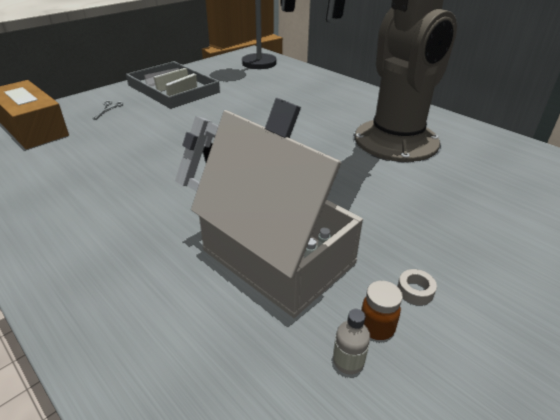

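View pics/w25.png

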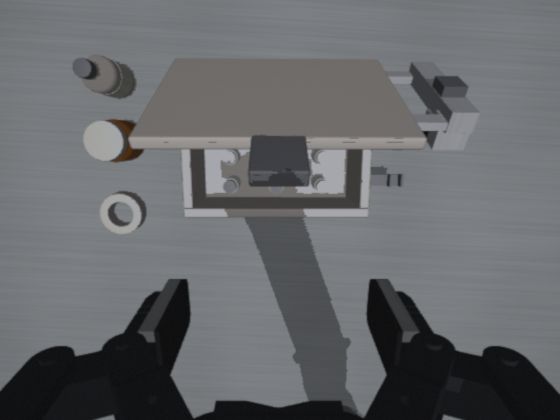

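```bash
python3 -c "
from h import *
im,P=cloud('scene')
q=P[170:230,230:300].reshape(-1,3); q=q[~np.isnan(q[:,0])]
c=np.median(q,0); n=np.linalg.svd(q-q.mean(0),full_matrices=False)[2][2]; n*=np.sign(n[2])
print('lid angle',np.arctan2(n@EX,n[2]),n)
im,P=cloud('side'); cv2.imwrite('pics/s26.png',im[60:200,180:340].repeat(4,0).repeat(4,1))
"
```

```text
lid angle 1.045377286320114 [0.86409195 0.04204416 0.5015749 ]
```

View pics/s26.png

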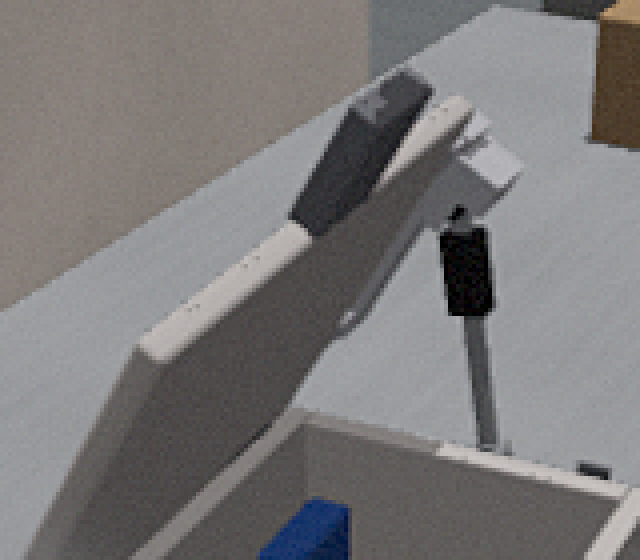

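Lid angle is 1.045 rad (1.04 expected) and the rod is in the slot at about 1.73. Handing in.

```bash
python3 -c "
from station import *
print(hand_in())
"
```

```text
the job is handed in; nothing more can be done
None
```

The cool box lid is propped on the rod, and I handed the job in at about 30 s with the gripper clear of everything.

- **Lid back:** I gripped the tab by its sides and swung the lid onto its stop. My estimate from the arm's pose was about 1.80 rad.
- **Rod over:** I lifted the rod out of its clip by its grip to about 0.8 rad. I then pushed it over with closed fingers until it stopped moving and the contact force rose to about 17 N. The side picture put it at about 2.07 to 2.1 rad.
- **Lid down:** I re-gripped the tab, lowered the lid onto the roller and pressed. The catch held at about 20 N square to the lid, above the 5 to 15 N given, and gave on a larger step. The force then dropped and rose again at the shoulder without further movement.

**Last checks after release:**
- The lid plane measured from depth was 1.045 rad, against the expected 1.04.
- The rod appeared to be at about 1.73 rad, which matches its in-slot value. I judged this by eye against projected points; I did not measure the roller's position in the slot directly.
- The bottle, tape and jar looked unmoved in all three cameras; I did not measure their positions again.

**Disagreement:** while gripped, my arc estimate read about 0.03 rad lower (1.006 to 1.015) than the depth measurement. The tool had tilted by about 0.14 rad while pressing, and I trusted the depth figure.

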